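# Load a plate carrier into the spring magazine with the screw loader

### The arm

A 6-joint arm with a two-finger parallel gripper is mounted at the origin on a cart in front of the work surface, level with it; the furniture and walls round the work are solid. World frame = base frame: x ahead of the robot, y to its left, z up, the work surface at z = 0. Lengths are in m, angles in rad, forces in N, time in s.
With the tool pointing down it reaches from about 0.35 to 0.775 m from the base axis. Payload 5.5 kg.
Tool frame: the origin (TCP) lies on the mounting face of the last link; the fingertips stand 173 mm ahead of it and the grasp point (between the pads) lies 155 mm ahead of it; z points along the fingers, y is the direction in which the jaws open and shut (so a half turn about z gives the same grasp; the last joint's range is limited). The gripper opens to 85 mm and grips with 20 to 120 N. Pads are 22 mm wide; open, the fingers measure 114 mm over their backs; the gripper's body (76 mm by 85 mm) begins 54 mm behind the grasp point. The pads swing forward as they close: fully open they stand 13 mm farther back than shut.
Start: joints at [1.131, 0.313, 0.046, 1.304, 0, 1.431], TCP at [0.17, 0.549, 0.405] pointing down, gripper open.
Joint ranges: [-2.76, 2.76], [-0.86, 1.69], [-1.03, 1.26], [-2.2, 2.34], [-1.47, 1.5], [-3.14, 3.14]. Speed limits (rad/s): [2.57, 2.57, 3.14, 3.14, 3.14, 3.14].

### API

Orientations are given as a unit quaternion [w, x, y, z].
In Python, from workcell import get_state, eyes, env gives the robot as it stands. The module is installed in compiled form; this text tells all that it offers.
- The arm moves only by the tool carry_out, never from a script. Its argument "motion" is a list of rows, each an object of numbers: "jaw": the opening, from -1 (shut) to 1 (fully open); "tx", "ty", "tz": the shift along the tool's x, y, z in cm; "wx", "wy", "wz": the turn, a rotation vector about the tool's x, y, z in degrees. In form: [{"jaw": .., "tx": .., "ty": .., "tz": .., "wx": .., "wy": .., "wz": ..}, ...]. A call has 1 to 20 rows; each row shifts and turns the commanded pose from where the row before left it, along the tool's axes as they then stand; what a row does not reach is not made up. A row lasts 1/8 s, in which the tool goes at most 62.5 mm and 10.7 degrees, less where a joint would pass 70% of its speed; a pose out of reach is approached as far as the arm can. A call with a gripper value outside its range is refused whole. The fingers move at their own pace and stop on an object; "force" is the grip in N (left out, the last holds). Time passes only in rows, so rows that do not move let the fingers close. It gives the time, the measured TCP pose, the force and the opening at its end, in the units of the state.
- get_state(): the state, without advancing time (a new reading comes with each control period).
- eyes.read_camera(name): name is "scene" or "top" or "wrist"; returns the picture (400x640x3 uint8, blue, green, red); there is no depth.
- eyes.calibration(name): a dict with "K" (3x3 intrinsics, pixels), "k1" (the pictures are not rectified: a ray, as slopes to the right and down, at radius r is drawn at 1 + k1 r^2 times it, then the intrinsics apply), "camera_from_world" (4x4, takes a point from world to camera coordinates). Camera axes: x right, y up, looking along -z (the intrinsics and any distortion apply to the point x, -y, -z); pixel columns grow to the right and rows downward; lengths in m; the calibration is good to about 2 mm. A picture is of the moment at which its call begins: read the wrist's pose just before it. calibration takes no time and is no camera call; for the wrist camera it gives the pose at the moment of the call.
- env.hand_in(): hands the job in, once; it reports no verdict.
The state is a dict: "clock": time; "joint_pos": joint angles; "qvel": joint speeds; "tau": joint torques, N m; "tcp_pos": TCP position; "orientation": TCP orientation; "wrist_force": force on the tool from outside, world axes, zero at the start; "ft_torque": the same for the moment, N m; "finger_gap": finger opening in m.
Only numpy, scipy, OpenCV 4.12 (cv2) and the standard library are available. Lean on these libraries where they do the work, as an engineer would, in place of code of your own. Each camera call takes 0.05 s, during which the arm holds its last target.

### The job

Load the notched plate carrier from the rack into the loader's spring magazine. Stand it upright in the loader's open bay, between pusher and sprung lips, and let go of it; then crank the handwheel until the pusher's pointer stands at the far long line of the scale (the load line), so that the carrier has snapped in behind the lips, and crank back until the pointer stands at the near long line (the home line), leaving the carrier held in the magazine. Leave the two plain carriers in the rack and do not disturb the other things on the worktop.

Things in the scene. Friction and masses are not known exactly. Their poses are not given: they have to be found in the camera images.
- loader: Screw loader fixed on the worktop, aluminium base 300 x 112 mm. Along its own +x, which leads away from the robot: grey gearbox with the handwheel on top, pusher, open bay, sprung lips, magazine. Origin on the worktop, on the centre line (y = 0 is the plane of symmetry), z up. The carrier slides along x on two steel rails whose tops are at z = 24 mm.
- bay (a point): Middle of the bay at rail height (loader x = 20, y = 0, z = 24 mm; axes as the loader's): the middle of the carrier's underside goes here, within 8 mm in x. Cheeks 66 mm apart (inner faces y = +-33 mm), x = -12 to 56 mm, rise to z = 100 mm and flare outward above that to 114 mm: they cover the carrier's narrow edges, so it is lowered in held by its broad faces, these square to x.
- lips (a point): Middle between the sprung lips, at their retaining faces (loader x = 54 mm). Steel pawls on both sides, z = 34 to 58 mm, whose ramps start at x = 36 mm and reach 7 mm inside the cheeks; they swing out under about 2 N each and snap back behind the carrier. In the magazine the carrier's centre lies at loader x = 63 mm or more.
- magazine (a point): Middle of the empty magazine's front on the rails (loader x = 56 mm), behind the lips; it ends at x = 114 mm. A black sprung follower plate (top at z = 66 mm, face at x = 56 mm when empty, 4 N plus 140 N/m) presses the carrier back against the lips.
- wheel_axis (a point): Point on the upright axis of the handwheel, at the mid-height of its crank grip (loader x = -116, y = 0, z = 122.5 mm). Handwheel: aluminium disc, 84 mm across, its top 99 mm above the worktop.
- crank_grip_mid (a point): Centre of the black crank grip that stands upright on the handwheel, 31 mm from its axis: a cylinder of 21 mm diameter and 40 mm height (100 to 141 mm above the worktop). It revolves freely on its pin, so a gripper that holds it need not turn as it goes round. Its own axes spin and mean nothing.
- handwheel (a joint): Angle of the handwheel in rad, 0 to 18, growing clockwise as seen from above. Clockwise drives the pusher toward the magazine, anticlockwise draws it back: 30 mm per turn (4.77 mm per rad). It needs up to about 6 N at the grip and stays where it is left.
- pusher (a joint): Travel of the pusher in m, 0 to 0.086, driven by the handwheel's screw. 0.006: pointer at the home line; 0.078: pointer at the load line. Its flat black face (40 mm wide, z = 31 to 65 mm) stands at loader x = -20 mm + travel. It starts within 10 mm of the home line.
- pointer (a point): Tip of the thin pointer on the pusher, over the scale on the left (+y) side of the loader.
- home_line (a point): The near long line of the scale (nearer the handwheel). Short lines stand every 6 mm.
- load_line (a point): The far long line of the scale, 72 mm beyond the home line.
- rack: Aluminium rack fixed on the worktop; three carriers stand in it face to face along its x. Origin: middle of its underside. Base 94 x 70 x 8 mm, slots at x = -24, 0, 24 mm and 18 mm deep, end plates 90 mm high. Only 6 mm lie between neighbouring carriers and end plates, so no finger fits between broad faces; the narrow edges (toward +-y) are free.
- carrier_notched: The carrier to load, the same part as the next entry; origin at the middle of its underside. The worktop in front of the rack (round x = 0.435, y = -0.13 m) is always free, for setting it down upright.
- carrier_notched_mid (a point): Centre (half-way up) of the carrier to load: aluminium frame with an amber pane, 62 mm wide (y, between narrow edges), 18 mm thick (x, between broad faces), 90 mm tall, 0.12 kg; square notch 26 mm wide, 14 mm deep in the top edge (the others are straight). In any slot, underside 8 mm above the worktop; alike front and back; stands by itself on the worktop.
- carrier_plain_1: A carrier without the notch, else alike, in another slot of the rack; it stays there. Origin at the middle of its underside.
- carrier_plain_2: A carrier without the notch, else alike, in another slot of the rack; it stays there. Origin at the middle of its underside.
- lens_tissue: Bystander: flat white packet, 62 x 90 x 16 mm; origin under its centre. Left of it (y over 0.1 m) stands the tall mask aligner, up to 0.5 m high.
- swab_pot: Bystander: clear pot with swabs, 34 mm across, 92 mm tall; origin under its centre.
- wafer_tweezers: Bystander: steel tweezers lying flat, 119 mm long; origin under their centre.
- ipa_bottle: Bystander: white bottle with a red cap, 60 mm across, 146 mm tall; origin under its centre.

How it is judged:
By the outcome, as a careful person would: the job done as asked, in the order asked, and still so for the second after the job is handed in, with the robot touching nothing.
It also fails if it takes over 72 s, if anything falls off the work surface, if the arm or the gripper's body presses on something with over 40 N, if the wrist force passes 120 N, or if a joint passes its speed limit or range.

## Working session

There is one attempt and no reset: what is moved stays moved. The work goes in short steps, Python scripts to look and compute and a tool call to move; the robot and the scene stay as the last step left them, time stands still between calls to the robot, and variables do not carry over. Pictures are saved under pics/ and viewed, and the job is handed in when it is done.

Besides the shell and the picture viewer there is one more tool, called after "Call:" as name(argument=value, ...), one argument or row to a line, values as JSON. carry_out: Moves the arm, as the interface text tells. Its arguments: {"type":"object","properties":{"motion":{"type":"array"},"force":{"type":"number"}},"required":["motion"]}

```bash
mkdir -p pics; ls; python3 - <<'E'
from workcell import get_state, eyes, env
import cv2
print(get_state())
for n in ("scene","top","wrist"):
    c=eyes.calibration(n); print(n,c)
    cv2.imwrite(f"pics/{n}0.png",eyes.read_camera(n))
E
```

```text
pics
{'clock': 0.0, 'joint_pos': array([1.13138587e+00, 3.13953414e-01, 4.49418504e-02, 1.30360020e+00,
       3.28390740e-05, 1.43122431e+00]), 'qvel': array([ 9.46578986e-04,  8.83522217e-04,  2.31314093e-04, -1.51806994e-03,
       -9.65554024e-06, -5.21685034e-05]), 'tau': array([-1.93994325e-03, -4.80630970e+01,  2.98531777e+01,  1.94044621e-02,
       -5.36668922e-04, -1.22917591e-06]), 'tcp_pos': array([0.16973199, 0.54915085, 0.40382014]), 'orientation': array([-2.74857607e-04,  1.49358208e-01,  9.88782737e-01, -8.65259583e-04]), 'wrist_force': array([-0.47174646, -0.32167215, -0.50933987]), 'ft_torque': array([-8.15412880e-03,  5.63651796e-04,  7.63367485e-05]), 'finger_gap': 0.08558474742484797}
scene {'K': array([[416.66721883,   0.        , 311.77854809],
       [  0.        , 416.66721883, 200.49657748],
       [  0.        ,   0.        ,   1.        ]]), 'k1': -0.08687010082068718, 'camera_from_world': array([[ 0.02253625,  0.99970443, -0.00911941,  0.19981969],
       [-0.75307938,  0.02297465,  0.65752842,  0.31059005],
       [ 0.65754359, -0.00795059,  0.75337455, 
[... 300 characters left out ...]
-0.0085514 , -0.99984311, -0.01551206, -0.18511121],
       [ 0.99859391, -0.00935026,  0.05218028, -0.50739188],
       [-0.05231714, -0.01504404,  0.9985172 , -1.28180456],
       [ 0.        ,  0.        ,  0.        ,  1.        ]])}
wrist {'K': array([[343.02826763,   0.        , 311.67466449],
       [  0.        , 343.02826763, 195.20665914],
       [  0.        ,   0.        ,   1.        ]]), 'k1': -0.018314839666060706, 'camera_from_world': array([[ 0.29574464,  0.95526627, -0.00120591, -0.57490558],
       [-0.91088919,  0.28162502, -0.30160939,  0.03957865],
       [-0.28777766,  0.09029781,  0.95343082, -0.37953614],
       [ 0.        ,  0.        ,  0.        ,  1.        ]])}
```

View pics/scene0.png

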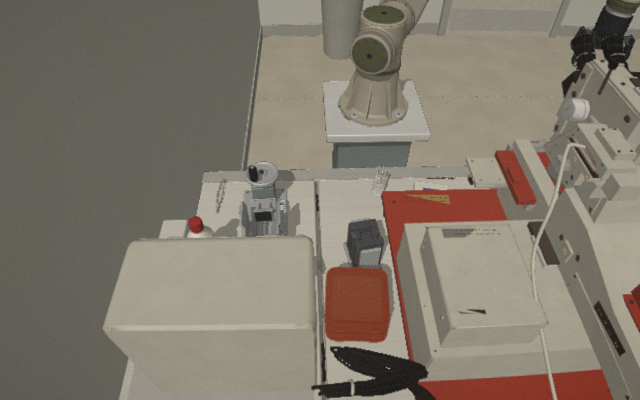

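View pics/top0.png

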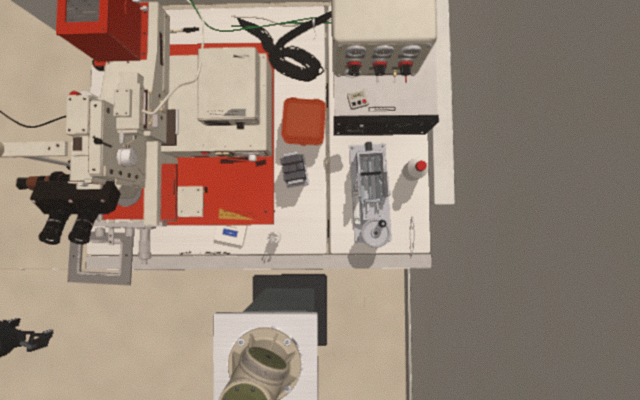

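View pics/wrist0.png

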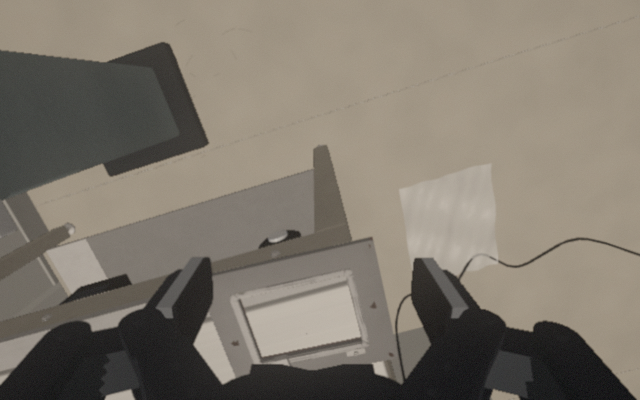

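```bash
cat > h.py <<'E'
import numpy as np, cv2
from workcell import get_state, eyes, env
def ray(cal,px):
    K=cal['K'];k1=cal['k1'];T=cal['camera_from_world']
    d=np.array([(px[0]-K[0,2])/K[0,0],(px[1]-K[1,2])/K[1,1]])
    u=cv2.undistortPoints(np.array([[px]],float),K,np.array([k1,0,0,0,0.]))[0,0]
    v=np.array([u[0],-u[1],-1.]);R=T[:3,:3]
    return -R.T@T[:3,3], R.T@v/np.linalg.norm(v)
def onz(cal,px,z):
    o,d=ray(cal,px); return o+d*(z-o[2])/d[2]
def tri(*obs):
    A=np.zeros((3,3));b=np.zeros(3);rs=[]
    for c,p in obs:
        o,d=ray(c,p);M=np.eye(3)-np.outer(d,d);A+=M;b+=M@o;rs.append((o,d))
    X=np.linalg.solve(A,b)
    return X,[float(np.linalg.norm(np.cross(X-o,d)))*1000 for o,d in rs]
def proj(cal,X):
    K=cal['K'];T=cal['camera_from_world'];p=T[:3,:3]@np.array(X)+T[:3,3]
    x,y=p[0]/-p[2],-p[1]/-p[2];s=1+cal['k1']*(x*x+y*y)
    return np.array([K[0,0]*x*s+K[0,2],K[1,1]*y*s+K[1,2]])
def crop(img,x0,y0,x1,y1,f,name):
    cv2.imwrite('pics/'+name,cv2.resize(img[y0:y1,x0:x1],None,fx=f,fy=f,interpolation=cv2.INTER_CUBIC))
E
python3 - <<'E'
from h import *
t=cv2.imread('pics/top0.png');s=cv2.imread('pics/scene0.png')
crop(t,250,135,430,265,4.4,'t0c.png'); crop(s,180,140,400,290,3.6,'s0c.png')
c=eyes.calibration('top')
for p in [(375,234),(370,145),(293,169),(417,168),(273,240),(411,236),(230,236)]: print(p,onz(c,p,0.0).round(3),onz(c,p,0.1).round(3))
E
```

```text
(375, 234) [ 0.389 -0.342  0.   ] [ 0.393 -0.332  0.1  ]
(370, 145) [ 0.664 -0.331  0.   ] [ 0.646 -0.321  0.1  ]
(293, 169) [ 0.592 -0.092  0.   ] [ 0.58  -0.101  0.1  ]
(417, 168) [ 0.591 -0.474  0.   ] [ 0.579 -0.454  0.1  ]
(273, 240) [ 0.373 -0.029  0.   ] [ 0.378 -0.043  0.1  ]
(411, 236) [ 0.382 -0.452  0.   ] [ 0.386 -0.433  0.1  ]
(230, 236) [0.387 0.103 0.   ] [0.39  0.079 0.1  ]
```

View pics/t0c.png

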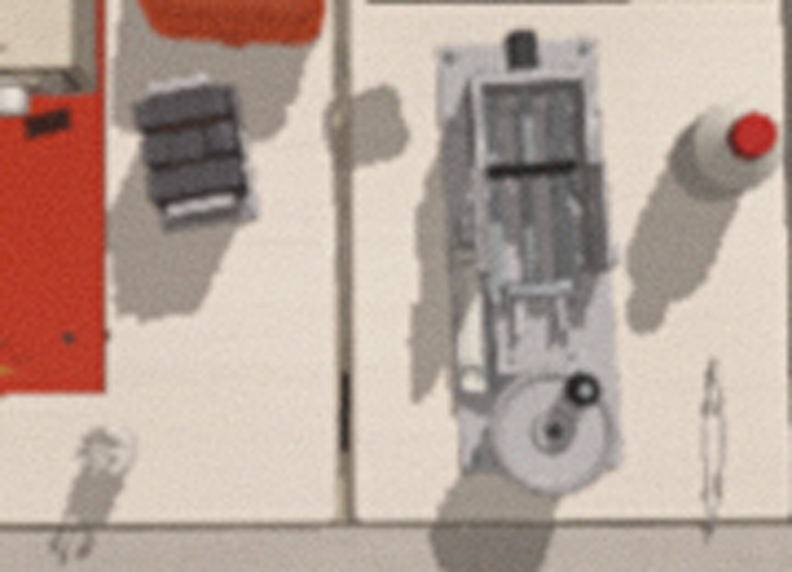

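View pics/s0c.png

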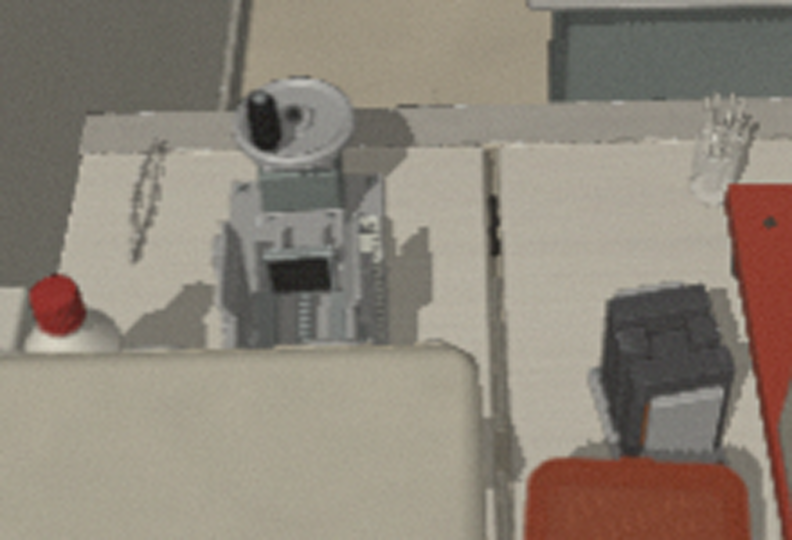

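```bash
cat >> h.py <<'E'
from scipy.spatial.transform import Rotation as Ro
def tool():
    s=get_state();q=s['orientation'];return np.array(s['tcp_pos']),Ro.from_quat([q[1],q[2],q[3],q[0]])
def go(target,yaw):
    """target TCP world; yaw = world angle of tool y axis mod 180; prints tool shift cm in current axes and turn wz"""
    p,R=tool();d=R.inv().apply(np.array(target)-p)*100
    y=R.apply([0,1,0]);cur=np.degrees(np.arctan2(y[1],y[0]))
    w=(yaw-cur+90)%180-90
    print('t cm',d.round(2),'world yaw change',round(w,2),'-> wz',round(-w,2),'cur y yaw',round(cur,2),'tilt z',R.apply([0,0,1]).round(4))
E
python3 - <<'E'
from h import *
p,R=tool();c=eyes.calibration('wrist')['camera_from_world'];o=-c[:3,:3].T@c[:3,3]
print('cam in tool',R.inv().apply(o-p),'view dir tool',R.inv().apply(-c[2,:3]),'img right in tool',R.inv().apply(c[0,:3]))
go([0.40,-0.11,0.42],90)
print(R.as_matrix().round(3))
E
```

```text
cam in tool [0.07647139 0.00063422 0.03080581] view dir tool [-3.01806049e-01  3.12882839e-04  9.53369294e-01] img right in tool [-4.32362841e-04  9.99999798e-01 -4.65058503e-04]
t cm [-41.46 -56.18  -1.53] world yaw change 17.18 -> wz -17.18 cur y yaw 72.82 tilt z [-6.0e-04 -1.3e-03 -1.0e+00]
[[-0.955  0.295 -0.001]
 [ 0.295  0.955 -0.001]
 [ 0.    -0.001 -1.   ]]
```

```bash
python3 - <<'E'
from h import *
p,R=tool()
P=[p,[0.22,0.31,0.48],[0.35,0.12,0.48],[0.49,-0.215,0.46]]
for a,b,n in zip(P,P[1:],(6,6,8)):
    d=R.inv().apply(np.array(b)-a)*100; print(d.round(1),(d/n).round(2))
E
```

```text
[-11.9 -21.4  -7.6] [-1.98 -3.56 -1.26]
[-18.  -14.3   0. ] [-3.01 -2.39  0.  ]
[-23.3 -27.9   2. ] [-2.91 -3.48  0.25]
```

Call:
carry_out(
  motion=[
    {"jaw": 1, "tx": -2, "ty": -3.6, "tz": -1.3},
    {"jaw": 1, "tx": -2, "ty": -3.6, "tz": -1.3},
    {"jaw": 1, "tx": -2, "ty": -3.6, "tz": -1.3},
    {"jaw": 1, "tx": -2, "ty": -3.6, "tz": -1.3},
    {"jaw": 1, "tx": -2, "ty": -3.6, "tz": -1.3},
    {"jaw": 1, "tx": -2, "ty": -3.6, "tz": -1.3},
    {"jaw": 1, "tx": -3, "ty": -2.4},
    {"jaw": 1, "tx": -3, "ty": -2.4},
    {"jaw": 1, "tx": -3, "ty": -2.4},
    {"jaw": 1, "tx": -3, "ty": -2.4},
    {"jaw": 1, "tx": -3, "ty": -2.4},
    {"jaw": 1, "tx": -3, "ty": -2.4},
  ],
)

```text
invalid input at $.motion[0]: expected keys jaw, tx, ty, tz, wx, wy, wz
```

Call:
carry_out(
  motion=[
    {"jaw": 1, "tx": -2, "ty": -3.6, "tz": -1.3, "wx": 0, "wy": 0, "wz": 0},
    {"jaw": 1, "tx": -2, "ty": -3.6, "tz": -1.3, "wx": 0, "wy": 0, "wz": 0},
    {"jaw": 1, "tx": -2, "ty": -3.6, "tz": -1.3, "wx": 0, "wy": 0, "wz": 0},
    {"jaw": 1, "tx": -2, "ty": -3.6, "tz": -1.3, "wx": 0, "wy": 0, "wz": 0},
    {"jaw": 1, "tx": -2, "ty": -3.6, "tz": -1.3, "wx": 0, "wy": 0, "wz": 0},
    {"jaw": 1, "tx": -2, "ty": -3.6, "tz": -1.3, "wx": 0, "wy": 0, "wz": 0},
    {"jaw": 1, "tx": -3, "ty": -2.4, "tz": 0, "wx": 0, "wy": 0, "wz": 0},
    {"jaw": 1, "tx": -3, "ty": -2.4, "tz": 0, "wx": 0, "wy": 0, "wz": 0},
    {"jaw": 1, "tx": -3, "ty": -2.4, "tz": 0, "wx": 0, "wy": 0, "wz": 0},
    {"jaw": 1, "tx": -3, "ty": -2.4, "tz": 0, "wx": 0, "wy": 0, "wz": 0},
    {"jaw": 1, "tx": -3, "ty": -2.4, "tz": 0, "wx": 0, "wy": 0, "wz": 0},
    {"jaw": 1, "tx": -3, "ty": -2.4, "tz": 0, "wx": 0, "wy": 0, "wz": 0},
  ],
)

```text
clock: 1.65
tcp_pos: [0.3505, 0.1156, 0.4826]
orientation: [0.0, 0.149, 0.989, 0.0]
wrist_force: [0.9, 1.3, -1.1]
finger_gap: 0.086
```

Call:
carry_out(
  motion=[
    {"jaw": 1, "tx": -2.9, "ty": -3.5, "tz": 0.2, "wx": 0, "wy": 0, "wz": 0},
    {"jaw": 1, "tx": -2.9, "ty": -3.5, "tz": 0.2, "wx": 0, "wy": 0, "wz": 0},
    {"jaw": 1, "tx": -2.9, "ty": -3.5, "tz": 0.2, "wx": 0, "wy": 0, "wz": 0},
    {"jaw": 1, "tx": -2.9, "ty": -3.5, "tz": 0.2, "wx": 0, "wy": 0, "wz": 0},
    {"jaw": 1, "tx": -2.9, "ty": -3.5, "tz": 0.2, "wx": 0, "wy": 0, "wz": 0},
    {"jaw": 1, "tx": -2.9, "ty": -3.5, "tz": 0.2, "wx": 0, "wy": 0, "wz": 0},
    {"jaw": 1, "tx": -2.9, "ty": -3.5, "tz": 0.2, "wx": 0, "wy": 0, "wz": 0},
    {"jaw": 1, "tx": -2.9, "ty": -3.5, "tz": 0.2, "wx": 0, "wy": 0, "wz": 0},
    {"jaw": 1, "tx": 0, "ty": 0, "tz": 0, "wx": 0, "wy": 0, "wz": -8.6},
    {"jaw": 1, "tx": 0, "ty": 0, "tz": 0, "wx": 0, "wy": 0, "wz": -8.6},
    {"jaw": 1, "tx": 0, "ty": 0, "tz": 0, "wx": 0, "wy": 0, "wz": 0},
    {"jaw": 1, "tx": 0, "ty": 0, "tz": 0, "wx": 0, "wy": 0, "wz": 0},
  ],
)

```text
clock: 3.15
tcp_pos: [0.489, -0.2191, 0.4666]
orientation: [-0.0, 0.001, 1.0, 0.0]
wrist_force: [-0.3, -0.0, -0.0]
finger_gap: 0.0857
```

```bash
python3 - <<'E'
from h import *
import pickle
print(get_state()['tcp_pos'],get_state()['joint_pos'])
c=eyes.calibration('wrist');im=eyes.read_camera('wrist');pickle.dump(c,open('w1.pkl','wb'));cv2.imwrite('pics/w1.png',im)
E
```

```text
[ 0.48903864 -0.21905335  0.46656992] [-5.71005383e-01  2.26991720e-01  8.10810755e-02  1.42514561e+00
  9.81042460e-05 -5.69144862e-01]
```

View pics/w1.png

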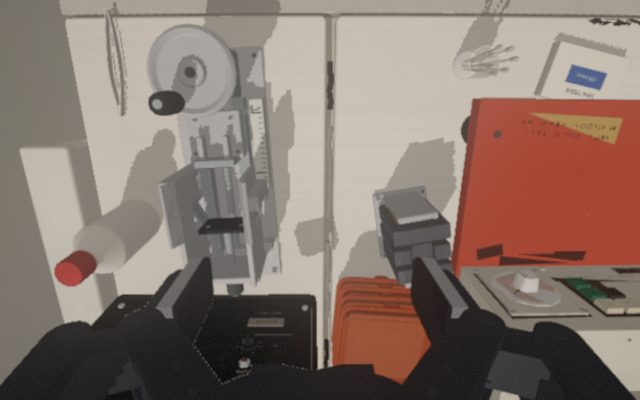

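```bash
python3 - <<'E'
from h import *
im=cv2.imread('pics/w1.png')
crop(im,140,10,290,310,2,'w1l.png')
a=cv2.resize(im[10:310,140:290],None,fx=2,fy=2,interpolation=cv2.INTER_CUBIC)
b=cv2.resize(im[170:300,360:470],None,fx=4,fy=4,interpolation=cv2.INTER_CUBIC)
H=600;o=np.zeros((H,300+440,3),np.uint8);o[:600,:300]=a;o[:520,300:]=b;cv2.imwrite('pics/w1z.png',o)
E
```

```text
(no output)
```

View pics/w1z.png

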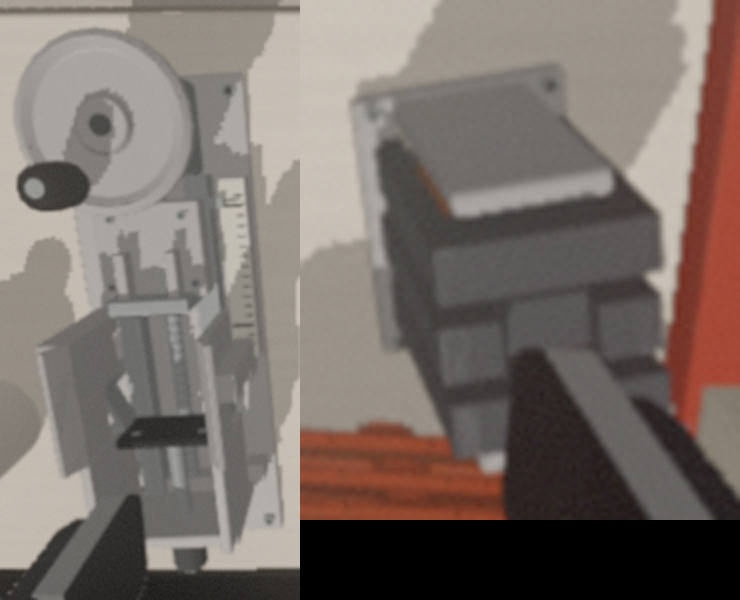

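Call:
carry_out(
  motion=[
    {"jaw": 1, "tx": -1.3, "ty": 3, "tz": 0.8, "wx": 0, "wy": 0, "wz": 0},
    {"jaw": 1, "tx": -1.3, "ty": 3, "tz": 0.8, "wx": 0, "wy": 0, "wz": 0},
    {"jaw": 1, "tx": -1.3, "ty": 3, "tz": 0.8, "wx": 0, "wy": 0, "wz": 0},
    {"jaw": 1, "tx": -1.3, "ty": 3, "tz": 0.8, "wx": 0, "wy": 0, "wz": 0},
    {"jaw": 1, "tx": 0, "ty": 0, "tz": 0, "wx": 0, "wy": 0, "wz": 0},
    {"jaw": 1, "tx": 0, "ty": 0, "tz": 0, "wx": 0, "wy": 0, "wz": 0},
  ],
)

```text
clock: 3.95
tcp_pos: [0.5409, -0.0992, 0.4349]
orientation: [0.0, -0.0, 1.0, -0.0]
wrist_force: [-0.7, -0.2, 0.5]
finger_gap: 0.0853
```

```bash
python3 - <<'E'
from h import *
import pickle
print(get_state()['tcp_pos'])
c=eyes.calibration('wrist');im=eyes.read_camera('wrist');pickle.dump(c,open('w2.pkl','wb'));cv2.imwrite('pics/w2.png',im)
p=[proj(c,[x,y,0.05]) for x in (.52,.64) for y in (-.15,-.05)];print(p)
crop(im,220,60,420,260,3,'w2z.png')
E
```

```text
[ 0.54091531 -0.09922267  0.43489642]
[array([262.26217516, 142.8256325 ]), array([359.01072375, 142.80731351]), array([266.86716144, 248.09074943]), array([354.64240906, 248.0851713 ])]
```

View pics/w2.png

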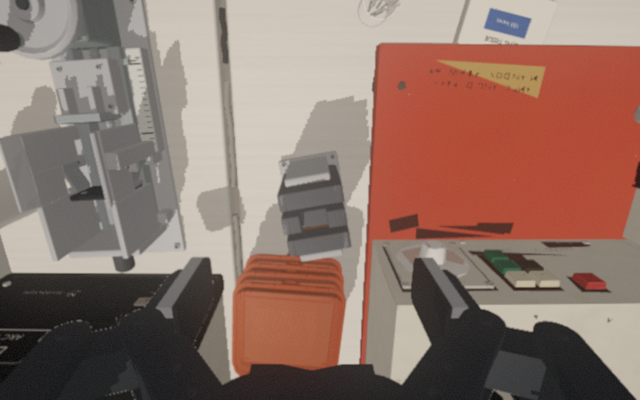

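View pics/w2z.png

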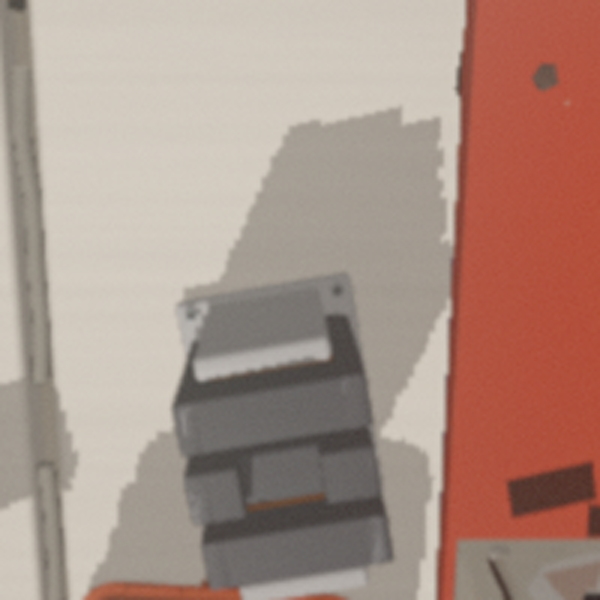

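```bash
python3 - <<'E'
from h import *
import pickle
c1=pickle.load(open('w1.pkl','rb'));c2=pickle.load(open('w2.pkl','rb'));ct=eyes.calibration('top')
f2=lambda u,v:(220+(u+.5)/3-.5,60+(v+.5)/3-.5)
f1=lambda u,v:(360+(u-300+.5)/4-.5,170+(v+.5)/4-.5)
for n,a,b in [('Fnl',(435,250),(175,405)),('Fnr',(658,212),(360,375)),('Ffr',(662,268),(370,428)),('Mnr',(655,290),(368,433)),('Mfl',(443,388),(195,522))]:
    print(n,tri((c1,f1(*a)),(c2,f2(*b))))
P={k:onz(c2,f2(*v),.098) for k,v in dict(Fnl=(175,405),Fnr=(360,375),Ffr=(370,428),Ffl=(185,458),Mnl=(185,468),Mnr=(370,433),Mfl=(195,522),Mfr=(382,493),Bfl=(213,587),Bfr=(393,560),Bnl=(203,540)).items()}
for k,v in P.items(): print(k,v.round(4))
for a,b in (('Fnl','Fnr'),('Ffl','Ffr'),('Mnl','Mnr'),('Mfl','Mfr')):
    d=P[b]-P[a];print(a,b,np.linalg.norm(d),np.degrees(np.arctan2(d[1],d[0])))
print(sum(P[k] for k in('Mnl','Mnr','Mfl','Mfr'))/4,sum(P[k] for k in('Fnl','Fnr','Ffl','Ffr'))/4)
E
```

```text
Fnl (array([ 0.56187025, -0.13069928,  0.09617225]), [0.23222655833795533, 0.232226558337925])
Fnr (array([ 0.55077589, -0.07287988,  0.0985391 ]), [0.4299303900806897, 0.4299303900808734])
Ffr (array([ 0.56830234, -0.06903889,  0.09659356]), [0.8175245240265971, 0.8175245240263783])
Mnr (array([ 0.5716178 , -0.07048226,  0.09839943]), [1.45737699506095, 1.4573769950611901])
Mfl (array([ 0.60234054, -0.12557663,  0.0968983 ]), [1.0384411740291186, 1.0384411740289927])
Fnl [ 0.5611 -0.1304  0.098 ]
Fnr [ 0.5514 -0.073   0.098 ]
Ffr [ 0.5686 -0.0694  0.098 ]
Ffl [ 0.5787 -0.1278  0.098 ]
Mnl [ 0.5821 -0.1279  0.098 ]
Mnr [ 0.5703 -0.0694  0.098 ]
Mfl [ 0.6008 -0.1251  0.098 ]
Mfr [ 0.5907 -0.0649  0.098 ]
Bfl [ 0.6241 -0.1198  0.098 ]
Bfr [ 0.6143 -0.0606  0.098 ]
Bnl [ 0.6071 -0.1227  0.098 ]
Fnl Fnr 0.05827887001788856 99.59347878040532
Ffl Ffr 0.05924028700580965 99.75504301942759
Mnl Mnr 0.059692500521045855 101.36905925937018
Mfl Mfr 0.061043902087300185 99.53092884070763
[ 0.58594897 -0.09683349  0.098     ] [ 0.56493566 -0.100147    0.098     ]
```

```bash
python3 - <<'E'
from h import *
go([0.587,-0.0962,0.30],99.9)
E
```

```text
t cm [-4.6   0.35 13.51] world yaw change 9.93 -> wz -9.93 cur y yaw 89.97 tilt z [ 4.e-04 -4.e-04 -1.e+00]
```

Call:
carry_out(
  motion=[
    {"jaw": 1, "tx": -1.5, "ty": 0.1, "tz": 4.5, "wx": 0, "wy": 0, "wz": 0},
    {"jaw": 1, "tx": -1.5, "ty": 0.1, "tz": 4.5, "wx": 0, "wy": 0, "wz": 0},
    {"jaw": 1, "tx": -1.6, "ty": 0.1, "tz": 4.5, "wx": 0, "wy": 0, "wz": 0},
    {"jaw": 1, "tx": 0, "ty": 0, "tz": 0, "wx": 0, "wy": 0, "wz": -9.9},
    {"jaw": 1, "tx": 0, "ty": 0, "tz": 0, "wx": 0, "wy": 0, "wz": 0},
    {"jaw": 1, "tx": 0, "ty": 0, "tz": 0, "wx": 0, "wy": 0, "wz": 0},
  ],
)

```text
clock: 4.75
tcp_pos: [0.5872, -0.097, 0.3007]
orientation: [0.001, -0.085, 0.996, -0.0]
wrist_force: [-0.7, -0.1, 0.0]
finger_gap: 0.0857
```

```bash
python3 - <<'E'
from h import *
import pickle
print(get_state()['tcp_pos']);go([0.587,-0.0962,0.225],99.9)
c=eyes.calibration('wrist');im=eyes.read_camera('wrist');pickle.dump(c,open('w3.pkl','wb'));cv2.imwrite('pics/w3.png',im)
E
```

```text
[ 0.58717837 -0.09695397  0.30070068]
t cm [0.02 0.08 7.57] world yaw change 0.2 -> wz -0.2 cur y yaw 99.7 tilt z [ 1.7e-03 -5.0e-04 -1.0e+00]
```

View pics/w3.png

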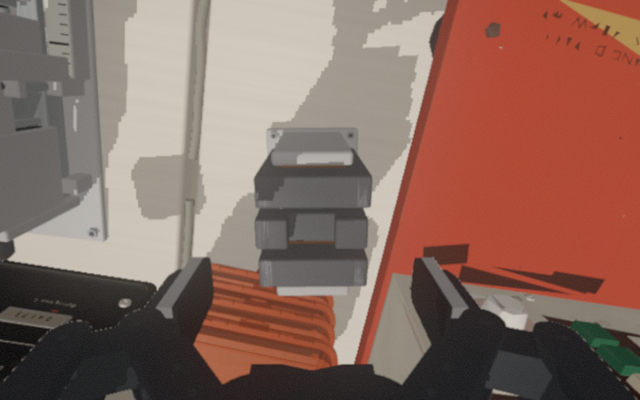

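```bash
python3 - <<'E'
from h import *
import pickle
c=pickle.load(open('w3.pkl','rb'))
im=cv2.imread('pics/w3.png');crop(im,240,120,390,300,4,'w3z.png')
P=[onz(c,p,.098) for p in((256,210),(367,210),(258,248),(367,248))];print(np.round(P,4),np.mean(P,0))
E
```

```text
[[ 0.5791 -0.1283  0.098 ]
 [ 0.5692 -0.07    0.098 ]
 [ 0.6012 -0.1246  0.098 ]
 [ 0.591  -0.0651  0.098 ]] [ 0.58512335 -0.09700361  0.098     ]
```

View pics/w3z.png

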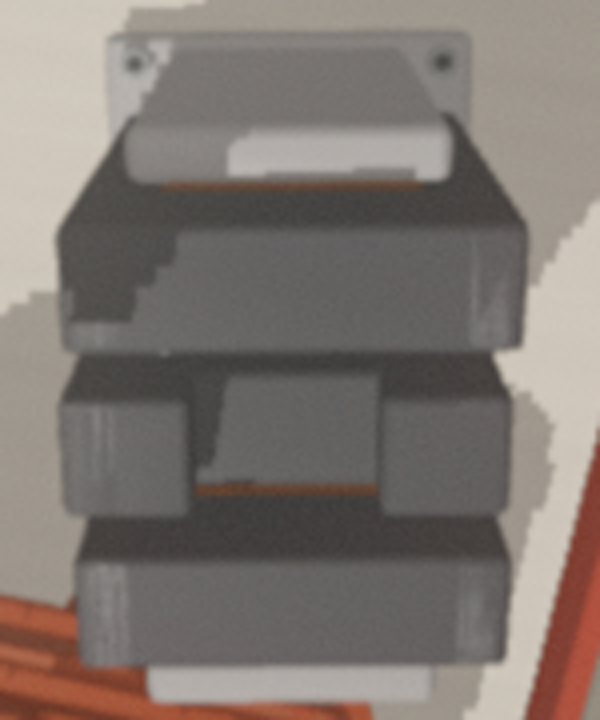

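```bash
python3 - <<'E'
from h import *
import pickle
c=pickle.load(open('w3.pkl','rb'))
f=lambda u,v:(240+(u+.5)/4-.5,120+(v+.5)/4-.5)
for q in [[(65,400),(508,396),(65,516),(508,514)],[(62,234),(527,228),(66,348),(522,345)],[(80,560),(508,556),(84,663),(505,661)]]:
    P=np.array([onz(c,f(*p),.098) for p in q]);d=P[1]-P[0];print(P.mean(0).round(4),np.linalg.norm(d),np.degrees(np.arctan2(d[1],d[0])),np.linalg.norm(P[2]-P[0]))
    m=P.mean(0)
go([0.5878,-0.0966,0.225],99.9)
E
```

```text
[ 0.5879 -0.097   0.098 ] 0.05955443066730294 100.24671588432032 0.017263696465982845
[ 0.5641 -0.1     0.098 ] 0.06012853222970862 100.44852140692223 0.015649547101292797
[ 0.611  -0.0919  0.098 ] 0.05984238089330441 100.29420057266132 0.016543137797827935
t cm [-0.05  0.01  7.58] world yaw change 0.16 -> wz -0.16 cur y yaw 99.74 tilt z [ 1.9e-03 -5.0e-04 -1.0e+00]
```

Call:
carry_out(
  motion=[
    {"jaw": 1, "tx": 0, "ty": 0, "tz": 2.5, "wx": 0, "wy": 0, "wz": -0.3},
    {"jaw": 1, "tx": 0, "ty": 0, "tz": 2.5, "wx": 0, "wy": 0, "wz": 0},
    {"jaw": 1, "tx": 0, "ty": 0, "tz": 2.5, "wx": 0, "wy": 0, "wz": 0},
    {"jaw": 1, "tx": 0, "ty": 0, "tz": 0, "wx": 0, "wy": 0, "wz": 0},
    {"jaw": 0.3, "tx": 0, "ty": 0, "tz": 0, "wx": 0, "wy": 0, "wz": 0},
    {"jaw": 0.3, "tx": 0, "ty": 0, "tz": 0, "wx": 0, "wy": 0, "wz": 0},
    {"jaw": 0.3, "tx": 0, "ty": 0, "tz": 0, "wx": 0, "wy": 0, "wz": 0},
    {"jaw": 0.3, "tx": 0, "ty": 0, "tz": 0, "wx": 0, "wy": 0, "wz": 0},
  ],
  force=40,
)

```text
clock: 5.8
tcp_pos: [0.5878, -0.0964, 0.2265]
orientation: [0.002, -0.089, 0.996, -0.001]
wrist_force: [-0.4, -0.3, 6.2]
finger_gap: 0.0613
```

```bash
python3 - <<'E'
from h import *
im=eyes.read_camera('wrist');cv2.imwrite('pics/w4.png',im);s=get_state();print(s['tcp_pos'],s['finger_gap'],s['wrist_force'])
E
```

```text
[ 0.58781492 -0.09637524  0.22648605] 0.06195782093144648 [-0.4059607   0.09841725  6.09862586]
```

View pics/w4.png

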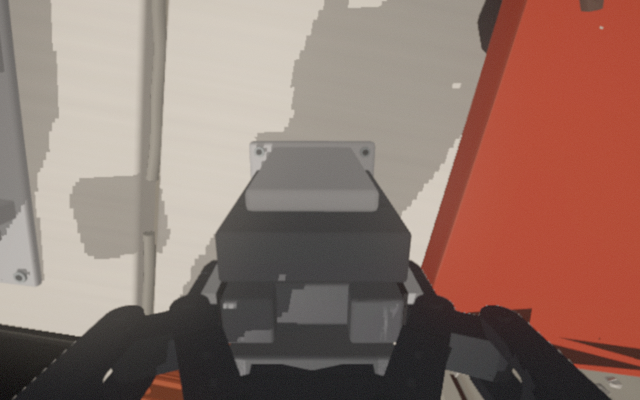

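```bash
python3 - <<'E'
from h import *
import pickle
c1=pickle.load(open('w1.pkl','rb'));c2=pickle.load(open('w2.pkl','rb'))
a=cv2.imread('pics/w1.png');b=cv2.imread('pics/w2.png')
A=cv2.resize(a[10:300,140:300],None,fx=2.5,fy=2.0,interpolation=cv2.INTER_CUBIC)
cv2.imwrite('pics/z1.png',cv2.resize(a[20:170,140:290],None,fx=4,fy=4,interpolation=cv2.INTER_CUBIC))
cv2.imwrite('pics/z2.png',cv2.resize(a[150:300,140:290],None,fx=4,fy=4,interpolation=cv2.INTER_CUBIC))
cv2.imwrite('pics/z3.png',cv2.resize(b[0:280,0:200],None,fx=3,fy=2.1,interpolation=cv2.INTER_CUBIC))
E
```

```text
(no output)
```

View pics/z1.png

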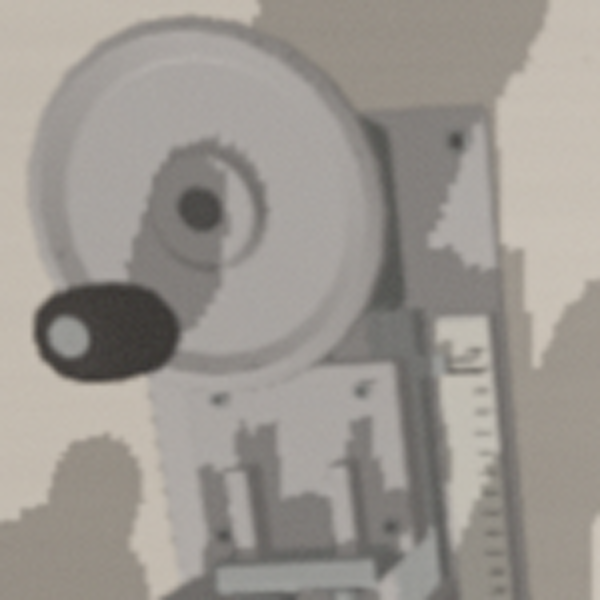

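View pics/z2.png

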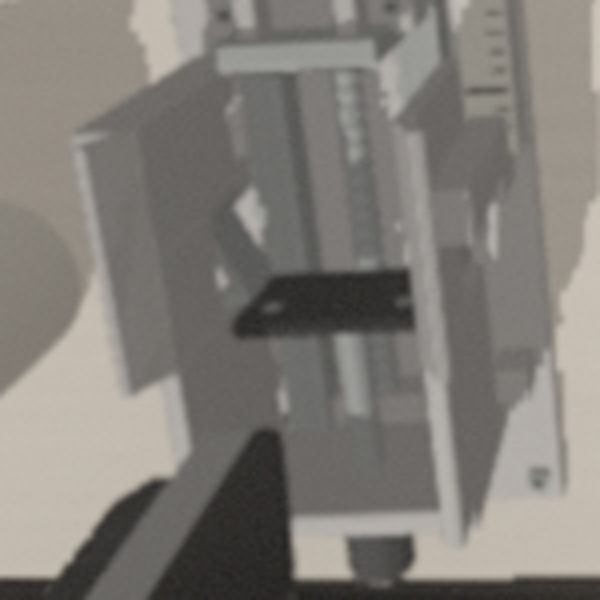

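View pics/z3.png

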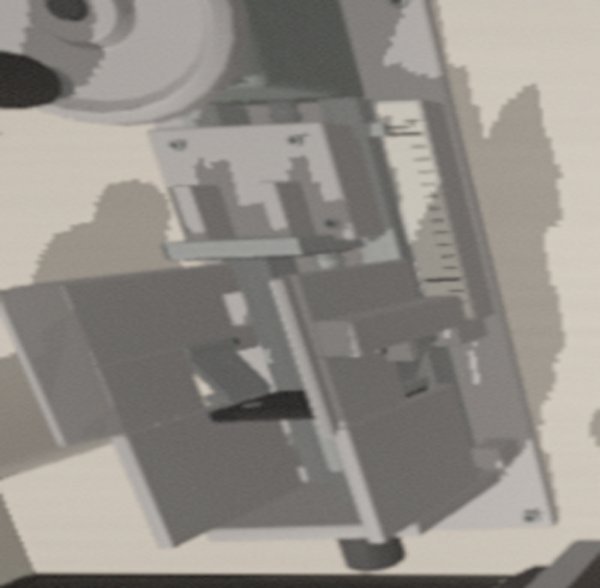

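Call:
carry_out(
  motion=[
    {"jaw": 0.3, "tx": 0, "ty": 0, "tz": -3, "wx": 0, "wy": 0, "wz": 0},
    {"jaw": 0.3, "tx": 0, "ty": 0, "tz": -3, "wx": 0, "wy": 0, "wz": 0},
    {"jaw": 0.3, "tx": 0, "ty": 0, "tz": -3, "wx": 0, "wy": 0, "wz": 0},
    {"jaw": 0.3, "tx": 0, "ty": 0, "tz": -3, "wx": 0, "wy": 0, "wz": 0},
    {"jaw": 0.3, "tx": 0, "ty": 0, "tz": 0, "wx": 0, "wy": 0, "wz": 0},
  ],
)

```text
clock: 6.48
tcp_pos: [0.5878, -0.0963, 0.3474]
orientation: [0.002, -0.089, 0.996, -0.001]
wrist_force: [-0.2, 0.3, -0.6]
finger_gap: 0.0612
```

```bash
python3 - <<'E'
from h import *
import pickle
c1=pickle.load(open('w1.pkl','rb'));c2=pickle.load(open('w2.pkl','rb'));ct=eyes.calibration('top')
f1=lambda u,v:(140+(u+.5)/4-.5,20+(v+.5)/4-.5)
f2=lambda u,v:(140+(u+.5)/4-.5,150+(v+.5)/4-.5)
f3=lambda u,v:((u+.5)/3-.5,(v+.5)/2.1-.5)
print('far corner',tri((c1,f2(562,490)),(c2,f3(553,522))))
print('far screw',tri((c1,f2(540,478)),(c2,f3(531,515))))
# follower corner, cheek tops, hub, load line
print('hub',tri((c1,f1(200,208)),(c2,f3(68,8))))
print('load line L',tri((c1,f2(468,90)),(c2,f3(428,280))))
print('home line',tri((c1,f1(447,372)),(c2,f3(387,135))), tri((c1,f1(447,372)),(c2,f3(385,122))))
print('pusher plate top L,R',tri((c1,f2(218,52)),(c2,f3(168,248))),tri((c1,f2(375,45)),(c2,f3(300,243))))
print('cheek L far top',tri((c1,f2(455,545)),(c2,f3(375,540))))
print('followerNL',tri((c1,f2(240,320)),(c2,f3(213,410))))
for z in (0.008,0.012,0.016):
    a=onz(c1,f1(490,105),z);b=onz(c1,f2(562,490),z);d=b-a;print(z,a,b,np.linalg.norm(d),np.degrees(np.arctan2(d[1],d[0])))
E
```

```text
far corner (array([ 0.66327669, -0.26362749,  0.00468754]), [0.3367670685000026, 0.33676706850003735])
far screw (array([ 0.65657358, -0.27087319,  0.00837314]), [0.14300164144336575, 0.1430016414431843])
hub (array([ 0.39903085, -0.33152907,  0.09962641]), [0.3059852156801059, 0.30598521568017145])
load line L (array([ 0.51324353, -0.28663866,  0.02278255]), [0.08160367376910743, 0.08160367376911325])
home line (array([ 0.44134171, -0.28865888,  0.02660806]), [0.13951715824680602, 0.13951715824672656]) (array([ 0.43833496, -0.28633272,  0.03334827]), [2.630549188496215, 2.630549188496223])
pusher plate top L,R (array([ 0.49204756, -0.34765637,  0.06702861]), [0.427780109911945, 0.42778010991203763]) (array([ 0.49028585, -0.30452259,  0.06601346]), [0.25170363595831774, 0.25170363595830847])
cheek L far top (array([ 0.62482199, -0.2840666 ,  0.10095111]), [0.15103786268533523, 0.15103786268522526])
followerNL (array([ 0.57099067, -0.34927697,  0.06754715]), [0.03047797446395879, 0.03047797446399347])
0.008 [ 0.36730137 -0.27537998  0.008     ] [ 0.66172758 -0.26337565  0.008     ] 0.294670836126714 2.3347658901303223
0.012 [ 0.36772614 -0.2748479   0.012     ] [ 0.65939927 -0.26295583  0.012     ] 0.29191545929949436 2.3347658901303343
0.016 [ 0.36815092 -0.27431583  0.016     ] [ 0.65707096 -0.262536    0.016     ] 0.2891600824722746 2.3347658901303263
```

```bash
python3 - <<'E'
from h import *
go([0.435,-0.13,0.2195],92.2)
E
```

```text
t cm [15.7  -0.57 12.72] world yaw change -8.02 -> wz 8.02 cur y yaw 100.22 tilt z [ 0.0051 -0.0015 -1.    ]
```

Call:
carry_out(
  motion=[
    {"jaw": 0.3, "tx": 3.1, "ty": -0.1, "tz": 0, "wx": 0, "wy": 0, "wz": 0},
    {"jaw": 0.3, "tx": 3.1, "ty": -0.1, "tz": 0, "wx": 0, "wy": 0, "wz": 0},
    {"jaw": 0.3, "tx": 3.1, "ty": -0.1, "tz": 0, "wx": 0, "wy": 0, "wz": 0},
    {"jaw": 0.3, "tx": 3.2, "ty": -0.1, "tz": 0, "wx": 0, "wy": 0, "wz": 0},
    {"jaw": 0.3, "tx": 3.2, "ty": -0.2, "tz": 0, "wx": 0, "wy": 0, "wz": 0},
    {"jaw": 0.3, "tx": 0, "ty": 0, "tz": 3, "wx": 0, "wy": 0, "wz": 4},
    {"jaw": 0.3, "tx": 0, "ty": 0, "tz": 3, "wx": 0, "wy": 0, "wz": 4},
    {"jaw": 0.3, "tx": 0, "ty": 0, "tz": 3, "wx": 0, "wy": 0, "wz": 0},
    {"jaw": 0.3, "tx": 0, "ty": 0, "tz": 2, "wx": 0, "wy": 0, "wz": 0},
    {"jaw": 0.3, "tx": 0, "ty": 0, "tz": 0, "wx": 0, "wy": 0, "wz": 0},
    {"jaw": 0.3, "tx": 0, "ty": 0, "tz": 0, "wx": 0, "wy": 0, "wz": 0},
  ],
)

```text
clock: 7.85
tcp_pos: [0.4336, -0.1299, 0.2348]
orientation: [-0.0, -0.019, 1.0, 0.0]
wrist_force: [0.9, -0.7, -0.6]
finger_gap: 0.0616
```

```bash
python3 - <<'E'
from h import *
go([0.435,-0.13,0.2185],92.2);s=get_state();print(s['tcp_pos'],s['wrist_force'])
E
```

```text
t cm [-0.14 -0.02  1.63] world yaw change -0.02 -> wz 0.02 cur y yaw 92.22 tilt z [-2.e-04  2.e-04 -1.e+00]
[ 0.43359982 -0.12990205  0.23476544] [ 0.86879509 -0.68672466 -0.58570736]
```

Call:
carry_out(
  motion=[
    {"jaw": 0.3, "tx": 0, "ty": 0, "tz": 0.8, "wx": 0, "wy": 0, "wz": 0},
    {"jaw": 0.3, "tx": 0, "ty": 0, "tz": 0.4, "wx": 0, "wy": 0, "wz": 0},
    {"jaw": 0.3, "tx": 0, "ty": 0, "tz": 0.2, "wx": 0, "wy": 0, "wz": 0},
    {"jaw": 0.3, "tx": 0, "ty": 0, "tz": 0.15, "wx": 0, "wy": 0, "wz": 0},
    {"jaw": 0.3, "tx": 0, "ty": 0, "tz": 0, "wx": 0, "wy": 0, "wz": 0},
    {"jaw": 0.3, "tx": 0, "ty": 0, "tz": 0, "wx": 0, "wy": 0, "wz": 0},
  ],
)

```text
clock: 8.6
tcp_pos: [0.4337, -0.13, 0.2193]
orientation: [0.0, -0.019, 1.0, -0.0]
wrist_force: [0.4, 0.7, -1.1]
finger_gap: 0.0614
```

Call:
carry_out(
  motion=[
    {"jaw": 0.3, "tx": 0, "ty": 0, "tz": 0.08, "wx": 0, "wy": 0, "wz": 0},
    {"jaw": 0.3, "tx": 0, "ty": 0, "tz": 0, "wx": 0, "wy": 0, "wz": 0},
  ],
)

```text
clock: 8.85
tcp_pos: [0.4337, -0.13, 0.2185]
orientation: [0.0, -0.019, 1.0, -0.0]
wrist_force: [-0.4, -0.8, -1.0]
finger_gap: 0.0619
```

Call:
carry_out(
  motion=[
    {"jaw": 0.3, "tx": 0, "ty": 0, "tz": 0.08, "wx": 0, "wy": 0, "wz": 0},
    {"jaw": 0.3, "tx": 0, "ty": 0, "tz": 0, "wx": 0, "wy": 0, "wz": 0},
  ],
)

```text
clock: 9.1
tcp_pos: [0.4337, -0.13, 0.2184]
orientation: [0.0, -0.019, 1.0, -0.0]
wrist_force: [-2.2, 0.9, 7.7]
finger_gap: 0.0617
```

Call:
carry_out(
  motion=[
    {"jaw": 0.6, "tx": 0, "ty": 0, "tz": -0.06, "wx": 0, "wy": 0, "wz": 0},
    {"jaw": 1, "tx": 0, "ty": 0, "tz": 0, "wx": 0, "wy": 0, "wz": 0},
    {"jaw": 1, "tx": 0, "ty": 0, "tz": 0, "wx": 0, "wy": 0, "wz": 0},
    {"jaw": 1, "tx": 0, "ty": 0, "tz": -1, "wx": 0, "wy": 0, "wz": 0},
    {"jaw": 1, "tx": 0, "ty": 0, "tz": -3, "wx": 0, "wy": 0, "wz": 0},
    {"jaw": 1, "tx": 0, "ty": 0, "tz": -5, "wx": 0, "wy": 0, "wz": 0},
    {"jaw": 1, "tx": 0, "ty": 0, "tz": -5, "wx": 0, "wy": 0, "wz": 0},
    {"jaw": 1, "tx": 0, "ty": 0, "tz": 0, "wx": 0, "wy": 0, "wz": 0},
  ],
)

```text
clock: 10.1
tcp_pos: [0.4349, -0.1305, 0.3628]
orientation: [0.004, -0.019, 1.0, -0.002]
wrist_force: [0.4, -1.4, -0.0]
finger_gap: 0.0853
```

```bash
python3 - <<'E'
from h import *
import pickle
print(get_state()['tcp_pos'])
c=eyes.calibration('wrist');im=eyes.read_camera('wrist');pickle.dump(c,open('w5.pkl','wb'));cv2.imwrite('pics/w5.png',im)
go([0.5,-0.34,0.40],2.2); go([0.5,-0.34,0.40],92.2)
E
```

```text
[ 0.43490694 -0.13052674  0.36281006]
t cm [ -5.78 -21.23  -3.88] world yaw change 89.98 -> wz -89.98 cur y yaw 92.22 tilt z [ 0.0044 -0.0022 -1.    ]
t cm [ -5.78 -21.23  -3.88] world yaw change -0.02 -> wz 0.02 cur y yaw 92.22 tilt z [ 0.0044 -0.0022 -1.    ]
```

View pics/w5.png

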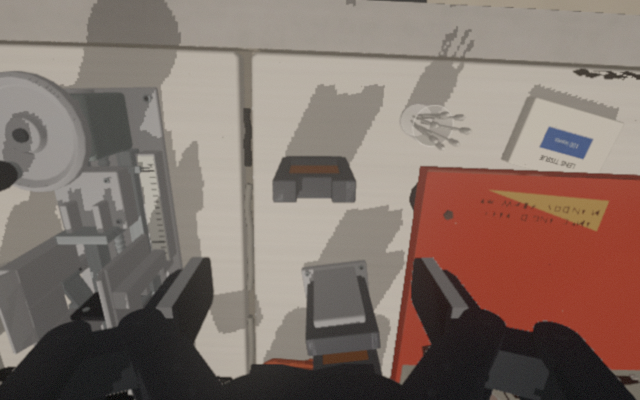

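Call:
carry_out(
  motion=[
    {"jaw": 1, "tx": -1.5, "ty": -4, "tz": 0, "wx": 0, "wy": 0, "wz": 0},
    {"jaw": 1, "tx": -1.5, "ty": -4, "tz": 0, "wx": 0, "wy": 0, "wz": 0},
    {"jaw": 1, "tx": -1.5, "ty": -4, "tz": 0, "wx": 0, "wy": 0, "wz": 0},
    {"jaw": 1, "tx": -1.6, "ty": -4, "tz": 0, "wx": 0, "wy": 0, "wz": 0},
    {"jaw": 1, "tx": -1.6, "ty": -3.8, "tz": 0, "wx": 0, "wy": 0, "wz": 0},
    {"jaw": 1, "tx": 0, "ty": 0, "tz": 0, "wx": 0, "wy": 0, "wz": 0},
    {"jaw": 1, "tx": 0, "ty": 0, "tz": 0, "wx": 0, "wy": 0, "wz": 0},
  ],
)

```text
clock: 11.02
tcp_pos: [0.5176, -0.3243, 0.3565]
orientation: [-0.001, -0.019, 1.0, 0.001]
wrist_force: [0.1, -0.1, 0.7]
finger_gap: 0.0853
```

```bash
python3 - <<'E'
from h import *
import pickle
p,R=tool();print(p,R.as_matrix()[:,2])
c=eyes.calibration('wrist');im=eyes.read_camera('wrist');pickle.dump(c,open('w6.pkl','wb'));cv2.imwrite('pics/w6.png',im)
E
```

```text
[ 0.51764597 -0.32425154  0.35654123] [-0.00263773  0.00253262 -0.99999331]
```

View pics/w6.png

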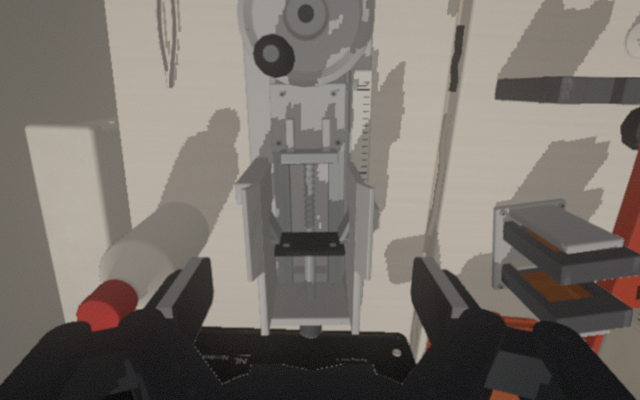

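```bash
python3 - <<'E'
from h import *
im=cv2.imread('pics/w6.png')
crop(im,230,0,390,150,4,'w6a.png');crop(im,230,140,390,290,4,'w6b.png')
E
```

```text
(no output)
```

View pics/w6a.png

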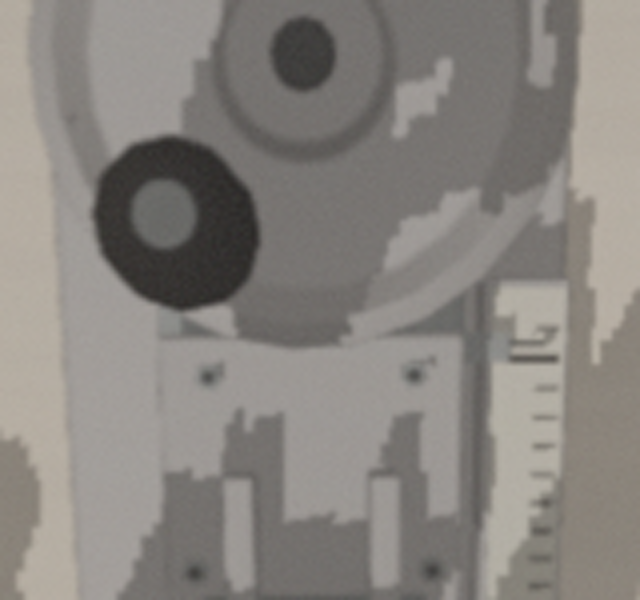

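View pics/w6b.png

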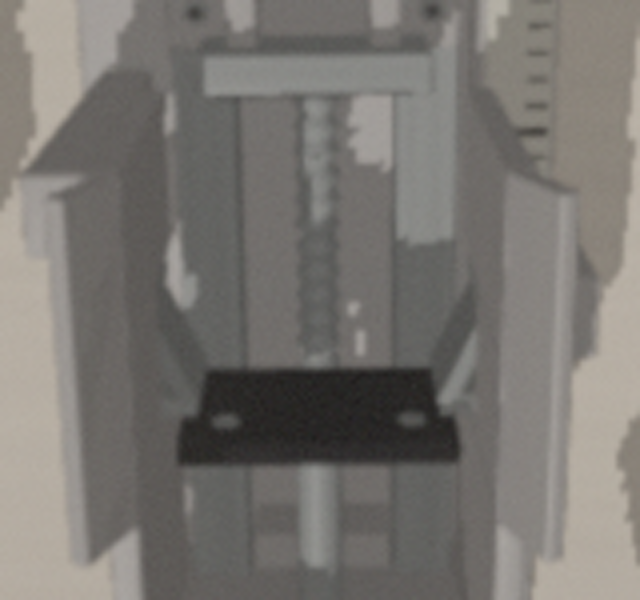

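```bash
python3 - <<'E'
from h import *
import pickle
c=pickle.load(open('w6.pkl','rb'));c1=pickle.load(open('w1.pkl','rb'))
a=lambda u,v:(230+(u+.5)/4-.5,(v+.5)/4-.5)
b=lambda u,v:(230+(u+.5)/4-.5,140+(v+.5)/4-.5)
th=np.radians(2.2)
def L(P,o=np.array([0.5149,-0.3270])):
    d=P[:2]-o;return np.array([d[0]*np.cos(th)+d[1]*np.sin(th),-d[0]*np.sin(th)+d[1]*np.cos(th)])*1000
def mid(n,p,q,z):
    P=onz(c,p,z);Q=onz(c,q,z);M=(P+Q)/2;print(n,M.round(4),'w',round(np.linalg.norm(P-Q)*1000,1),'yaw',np.degrees(np.arctan2(*(P-Q)[[0,1]]))%180,'L',L(M).round(2))
mid('follower far',b(180,462),b(458,462),.066)
mid('follower near',b(207,370),b(432,370),.066)
mid('pusher near',b(205,58),b(430,55),.066)
mid('pusher far',b(205,95),b(432,95),.066)
mid('rails v340',b(245,340),b(393,340),.024)
mid('rails v120',b(243,120),b(393,120),.024)
mid('cheek flare near',b(25,185),b(577,195),.114)
mid('cheek flare far',b(88,560),b(558,560),.114)
mid('gear cover',a(160,340),a(460,338),.066)
print('hub',L(tri((c,a(303,53)),(c1,(189.6,71.6)))[0]),tri((c,a(303,53)),(c1,(189.6,71.6))))
print('grip top',tri((c,a(163,213)),(c1,(140+68/4,20+337/4))))
P=onz(c,a(510,358),.023);Q=onz(c,b(520,131),.023);print('home,load',P,Q,L(P),L(Q),np.linalg.norm(P-Q),np.degrees(np.arctan2(*(Q-P)[[1,0]])))
P=onz(c,a(525,342),.024);print('pointer',L(P))
E
```

```text
follower far [ 0.5757 -0.3228  0.066 ] w 58.4 yaw 177.89209087023548 L [60.88  1.86]
follower near [ 0.5547 -0.3235  0.066 ] w 46.2 yaw 177.88057503545778 L [39.88  2.01]
pusher near [ 0.4897 -0.3262  0.066 ] w 43.1 yaw 177.07299886026158 L [-25.19   1.76]
pusher far [ 0.4972 -0.3257  0.066 ] w 43.8 yaw 177.8487223785094 L [-17.68   1.94]
rails v340 [ 0.5653 -0.3233  0.024 ] w 35.1 yaw 177.87681111580386 L [50.49  1.73]
rails v120 [ 0.5119 -0.3255  0.024 ] w 33.8 yaw 177.85150009950627 L [-2.92  1.62]
cheek flare near [ 0.5025 -0.3281  0.114 ] w 88.8 yaw 178.93982606372734 L [-12.45  -0.63]
cheek flare far [ 0.57   -0.3221  0.114 ] w 82.6 yaw 177.90678217654823 L [55.2   2.76]
gear cover [ 0.4391 -0.3294  0.066 ] w 54.2 yaw 177.45597985736953 L [-75.85   0.53]
hub [-1.16261838e+02 -1.59140125e-02] (array([ 0.39872447, -0.33147894,  0.09946586]), [0.004392298653260787, 0.004392298653299603])
grip top (array([ 0.4257068 , -0.34731653,  0.14195548]), [0.2910237040929436, 0.29102370409276906])
home,load [ 0.44092933 -0.28744348  0.023     ] [ 0.51298521 -0.27961137  0.023     ] [-72.39765595  42.36693316] [-0.09423601 47.4272078 ] 0.07248027948971096 6.2034121649585385
pointer [-75.62675434  45.2685584 ]
```

```bash
python3 - <<'E'
from h import *
import pickle
go([0.4337,-0.130,0.34],2.2)
c=pickle.load(open('w5.pkl','rb'));im=cv2.imread('pics/w5.png');crop(im,260,140,370,220,6,'w5z.png')
E
```

```text
t cm [ 7.62 19.69  1.76] world yaw change 89.96 -> wz -89.96 cur y yaw 92.24 tilt z [-0.0021  0.0021 -1.    ]
```

View pics/w5z.png

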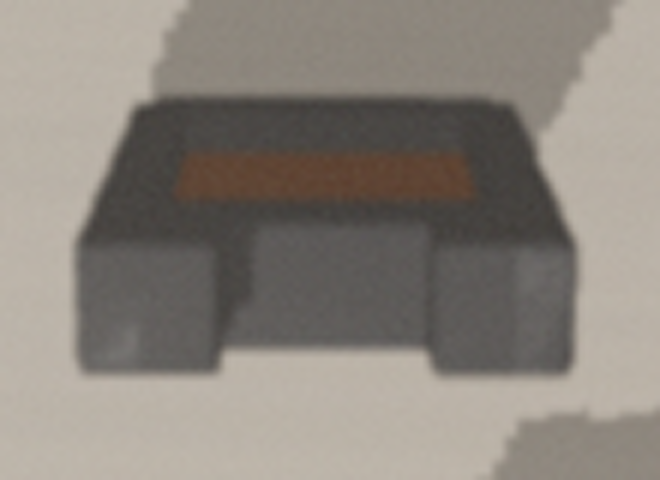

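```bash
python3 - <<'E'
from h import *
import pickle
c=pickle.load(open('w5.pkl','rb'))
f=lambda u,v:(260+(u+.5)/6-.5,140+(v+.5)/6-.5)
P=np.array([onz(c,f(*p),.09) for p in((78,242),(575,245),(80,373),(572,373))]);print(P.round(4),P.mean(0))
d=P[1]-P[0];print(np.degrees(np.arctan2(d[1],d[0])))
E
```

```text
[[ 0.4268 -0.1601  0.09  ]
 [ 0.4248 -0.0997  0.09  ]
 [ 0.4436 -0.1598  0.09  ]
 [ 0.4412 -0.0988  0.09  ]] [ 0.4341023  -0.12963149  0.09      ]
91.90870360988117
```

Call:
carry_out(
  motion=[
    {"jaw": 1, "tx": 1.6, "ty": 3.9, "tz": 0.3, "wx": 0, "wy": 0, "wz": 0},
    {"jaw": 1, "tx": 1.5, "ty": 3.9, "tz": 0.3, "wx": 0, "wy": 0, "wz": 0},
    {"jaw": 1, "tx": 1.5, "ty": 3.9, "tz": 0.3, "wx": 0, "wy": 0, "wz": 0},
    {"jaw": 1, "tx": 1.5, "ty": 4, "tz": 0.3, "wx": 0, "wy": 0, "wz": 0},
    {"jaw": 1, "tx": 1.5, "ty": 4, "tz": 0.3, "wx": 0, "wy": 0, "wz": 0},
    {"jaw": 1, "tx": 0, "ty": 0, "tz": 0, "wx": 0, "wy": 0, "wz": 10},
    {"jaw": 1, "tx": 0, "ty": 0, "tz": 0, "wx": 0, "wy": 0, "wz": 10},
    {"jaw": 1, "tx": 0, "ty": 0, "tz": 0, "wx": 0, "wy": 0, "wz": 10},
    {"jaw": 1, "tx": 0, "ty": 0, "tz": 0, "wx": 0, "wy": 0, "wz": 10},
    {"jaw": 1, "tx": 0, "ty": 0, "tz": 0, "wx": 0, "wy": 0, "wz": 10},
    {"jaw": 1, "tx": 0, "ty": 0, "tz": 0, "wx": 0, "wy": 0, "wz": 10},
    {"jaw": 1, "tx": 0, "ty": 0, "tz": 0, "wx": 0, "wy": 0, "wz": 10},
    {"jaw": 1, "tx": 0, "ty": 0, "tz": 0, "wx": 0, "wy": 0, "wz": 10},
    {"jaw": 1, "tx": 0, "ty": 0, "tz": 0, "wx": 0, "wy": 0, "wz": 10},
    {"jaw": 0.3, "tx": 0, "ty": 0, "tz": 0, "wx": 0, "wy": 0, "wz": 0},
    {"jaw": 0.3, "tx": 0, "ty": 0, "tz": 0, "wx": 0, "wy": 0, "wz": 0},
  ],
)

```text
clock: 13.08
tcp_pos: [0.4342, -0.1303, 0.3433]
orientation: [0.0, 0.692, 0.722, 0.0]
wrist_force: [0.2, -0.3, -0.4]
finger_gap: 0.0554
```

```bash
python3 - <<'E'
from h import *
go([0.4337,-0.130,0.22],2.2)
cv2.imwrite('pics/w7.png',eyes.read_camera('wrist'))
E
```

```text
t cm [ 0.03 -0.05 12.33] world yaw change -0.23 -> wz 0.23 cur y yaw 2.43 tilt z [ 1.e-04  1.e-04 -1.e+00]
```

View pics/w7.png

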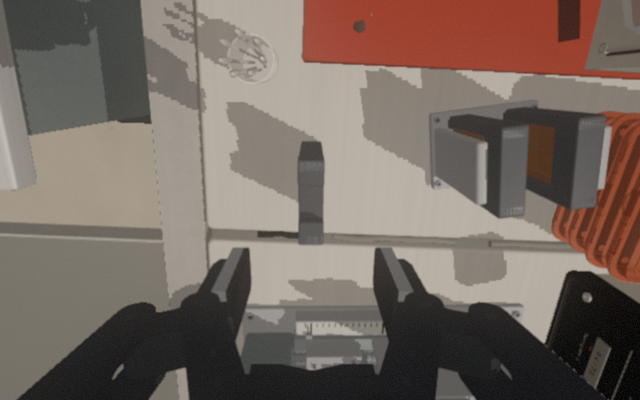

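Call:
carry_out(
  motion=[
    {"jaw": 0.3, "tx": 0, "ty": 0, "tz": 3.5, "wx": 0, "wy": 0, "wz": 0.2},
    {"jaw": 0.3, "tx": 0, "ty": 0, "tz": 3.5, "wx": 0, "wy": 0, "wz": 0},
    {"jaw": 0.3, "tx": 0, "ty": 0, "tz": 3, "wx": 0, "wy": 0, "wz": 0},
    {"jaw": 0.3, "tx": 0, "ty": 0, "tz": 2.3, "wx": 0, "wy": 0, "wz": 0},
    {"jaw": 0.3, "tx": 0, "ty": 0, "tz": 0, "wx": 0, "wy": 0, "wz": 0},
    {"jaw": -0.2, "tx": 0, "ty": 0, "tz": 0, "wx": 0, "wy": 0, "wz": 0},
    {"jaw": -0.7, "tx": 0, "ty": 0, "tz": 0, "wx": 0, "wy": 0, "wz": 0},
    {"jaw": -0.7, "tx": 0, "ty": 0, "tz": 0, "wx": 0, "wy": 0, "wz": 0},
    {"jaw": -0.7, "tx": 0, "ty": 0, "tz": 0, "wx": 0, "wy": 0, "wz": 0},
    {"jaw": -0.7, "tx": 0, "ty": 0, "tz": 0, "wx": 0, "wy": 0, "wz": 0},
  ],
  force=40,
)

```text
clock: 14.38
tcp_pos: [0.4352, -0.1312, 0.2212]
orientation: [0.001, 0.694, 0.72, 0.0]
wrist_force: [-0.2, -0.4, 6.9]
finger_gap: 0.0172
```

Call:
carry_out(
  motion=[
    {"jaw": -0.7, "tx": 0, "ty": 0, "tz": -2, "wx": 0, "wy": 0, "wz": 0},
    {"jaw": -0.7, "tx": 0, "ty": 0, "tz": -4, "wx": 0, "wy": 0, "wz": 0},
    {"jaw": -0.7, "tx": 0, "ty": 0, "tz": -4, "wx": 0, "wy": 0, "wz": 0},
    {"jaw": -0.7, "tx": 0, "ty": 0, "tz": -4, "wx": 0, "wy": 0, "wz": 0},
    {"jaw": -0.7, "tx": 0, "ty": 0, "tz": -1, "wx": 0, "wy": 0, "wz": 0},
    {"jaw": -0.7, "tx": 0, "ty": 0, "tz": 0, "wx": 0, "wy": 0, "wz": 0},
  ],
)

```text
clock: 15.12
tcp_pos: [0.4346, -0.1309, 0.37]
orientation: [0.0, 0.695, 0.719, 0.0]
wrist_force: [0.3, -0.1, -1.5]
finger_gap: 0.0175
```

```bash
python3 - <<'E'
from h import *
go([0.5348,-0.3259,0.372],2.2);print(get_state()['finger_gap'])
E
```

```text
t cm [-19.84   9.32  -0.19] world yaw change 0.18 -> wz -0.18 cur y yaw 2.02 tilt z [ 6.e-04 -2.e-04 -1.e+00]
0.01749334200598485
```

Call:
carry_out(
  motion=[
    {"jaw": -0.7, "tx": -3.3, "ty": 1.5, "tz": 0, "wx": 0, "wy": 0, "wz": 0},
    {"jaw": -0.7, "tx": -3.3, "ty": 1.5, "tz": 0, "wx": 0, "wy": 0, "wz": 0},
    {"jaw": -0.7, "tx": -3.3, "ty": 1.6, "tz": 0, "wx": 0, "wy": 0, "wz": 0},
    {"jaw": -0.7, "tx": -3.3, "ty": 1.6, "tz": 0, "wx": 0, "wy": 0, "wz": 0},
    {"jaw": -0.7, "tx": -3.3, "ty": 1.6, "tz": 0, "wx": 0, "wy": 0, "wz": 0},
    {"jaw": -0.7, "tx": -3.3, "ty": 1.5, "tz": 0, "wx": 0, "wy": 0, "wz": 0},
    {"jaw": -0.7, "tx": 0, "ty": 0, "tz": 0, "wx": 0, "wy": 0, "wz": -0.2},
    {"jaw": -0.7, "tx": 0, "ty": 0, "tz": 0, "wx": 0, "wy": 0, "wz": 0},
  ],
)

```text
clock: 16.12
tcp_pos: [0.534, -0.325, 0.3678]
orientation: [-0.002, 0.693, 0.721, -0.0]
wrist_force: [-0.3, 0.5, -0.6]
finger_gap: 0.0172
```

```bash
python3 - <<'E'
from h import *
import pickle
go([0.5348,-0.3259,0.372],2.2)
c=eyes.calibration('wrist');im=eyes.read_camera('wrist');pickle.dump(c,open('w8.pkl','wb'));cv2.imwrite('pics/w8.png',im)
t=eyes.read_camera('top');crop(t,330,130,410,260,4.5,'t8.png')
E
```

```text
t cm [-0.09  0.07 -0.42] world yaw change -0.01 -> wz 0.01 cur y yaw 2.21 tilt z [-0.0032  0.003  -1.    ]
```

View pics/w8.png

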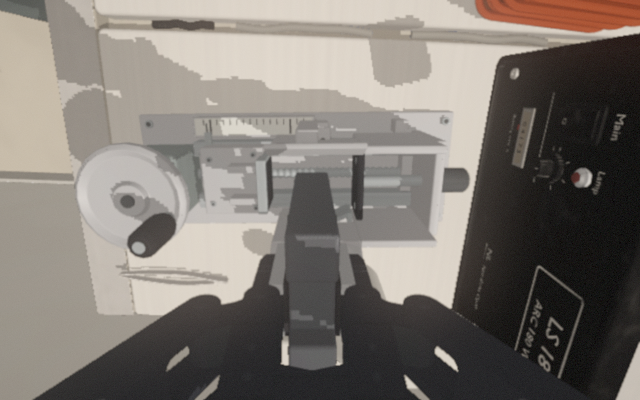

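View pics/t8.png

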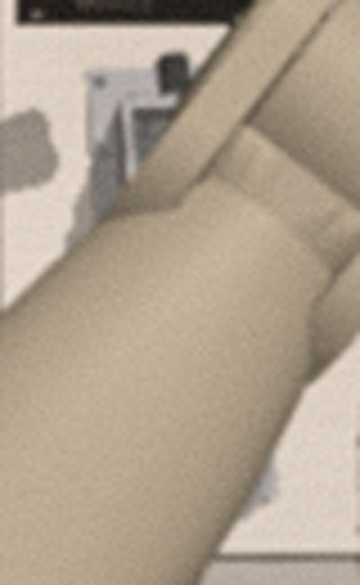

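Call:
carry_out(
  motion=[
    {"jaw": -0.7, "tx": -0.09, "ty": 0.07, "tz": 0.5, "wx": -0.18, "wy": -0.17, "wz": 0},
    {"jaw": -0.7, "tx": 0, "ty": 0, "tz": 1.5, "wx": 0, "wy": 0, "wz": 0},
    {"jaw": -0.7, "tx": 0, "ty": 0, "tz": 0, "wx": 0, "wy": 0, "wz": 0},
    {"jaw": -0.7, "tx": 0, "ty": 0, "tz": 0, "wx": 0, "wy": 0, "wz": 0},
  ],
)

```text
clock: 16.73
tcp_pos: [0.5353, -0.3262, 0.3499]
orientation: [0.002, 0.693, 0.721, 0.0]
wrist_force: [0.1, 0.2, -1.1]
finger_gap: 0.0176
```

```bash
python3 - <<'E'
from h import *
import pickle
go([0.5348,-0.3259,0.32],2.2)
c=eyes.calibration('wrist');im=eyes.read_camera('wrist');pickle.dump(c,open('w9.pkl','wb'));cv2.imwrite('pics/w9.png',im)
E
```

```text
t cm [ 0.04 -0.05  2.99] world yaw change -0.03 -> wz 0.03 cur y yaw 2.23 tilt z [ 0.0029 -0.0024 -1.    ]
```

View pics/w9.png

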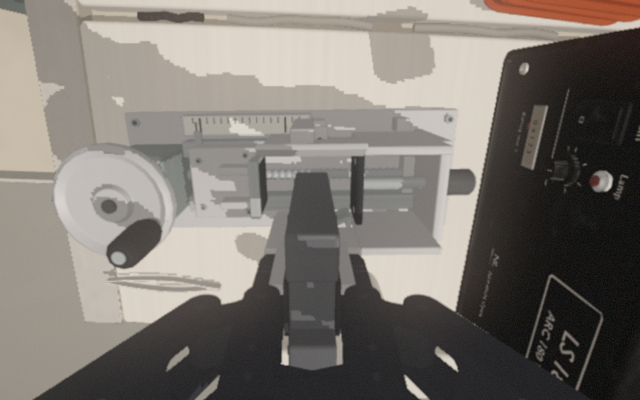

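Call:
carry_out(
  motion=[
    {"jaw": -0.7, "tx": 0, "ty": 0, "tz": 0.5, "wx": 0.1, "wy": 0.1, "wz": 0},
    {"jaw": -0.7, "tx": 0, "ty": 0, "tz": 0.5, "wx": 0, "wy": 0, "wz": 0},
    {"jaw": -0.7, "tx": 0, "ty": 0, "tz": 0.5, "wx": 0, "wy": 0, "wz": 0},
    {"jaw": -0.7, "tx": 0, "ty": 0, "tz": 0.5, "wx": 0, "wy": 0, "wz": 0},
    {"jaw": -0.7, "tx": 0, "ty": 0, "tz": 0, "wx": 0, "wy": 0, "wz": 0},
  ],
)

```text
clock: 17.4
tcp_pos: [0.5352, -0.3263, 0.3295]
orientation: [0.0, 0.693, 0.721, 0.0]
wrist_force: [-0.6, 1.1, -2.1]
finger_gap: 0.0171
```

```bash
python3 - <<'E'
from h import *
go([0.5348,-0.3259,0.32],2.2);s=get_state();print(s['tcp_pos'],s['wrist_force'],s['ft_torque'])
E
```

```text
t cm [ 0.04 -0.04  0.95] world yaw change -0.02 -> wz 0.02 cur y yaw 2.22 tilt z [ 6.e-04 -4.e-04 -1.e+00]
[ 0.53522919 -0.32629982  0.32946077] [-0.57309441  1.12694513 -2.08629544] [-0.01369122 -0.01976925 -0.02486314]
```

Call:
carry_out(
  motion=[
    {"jaw": -0.7, "tx": 0.04, "ty": -0.04, "tz": 0.4, "wx": 0, "wy": 0, "wz": 0},
    {"jaw": -0.7, "tx": 0, "ty": 0, "tz": 0.4, "wx": 0, "wy": 0, "wz": 0},
    {"jaw": -0.7, "tx": 0, "ty": 0, "tz": 0.4, "wx": 0, "wy": 0, "wz": 0},
    {"jaw": -0.7, "tx": 0, "ty": 0, "tz": 0.4, "wx": 0, "wy": 0, "wz": 0},
  ],
)

```text
clock: 17.9
tcp_pos: [0.535, -0.3261, 0.3139]
orientation: [0.001, 0.693, 0.721, 0.0]
wrist_force: [-0.3, -0.1, -1.4]
finger_gap: 0.0174
```

No contact so far, inside the cheeks. Continue.

Call:
carry_out(
  motion=[
    {"jaw": -0.7, "tx": 0, "ty": 0, "tz": 0.7, "wx": 0, "wy": 0, "wz": 0},
    {"jaw": -0.7, "tx": 0, "ty": 0, "tz": 0.7, "wx": 0, "wy": 0, "wz": 0},
    {"jaw": -0.7, "tx": 0, "ty": 0, "tz": 0.7, "wx": 0, "wy": 0, "wz": 0},
    {"jaw": -0.7, "tx": 0, "ty": 0, "tz": 0.7, "wx": 0, "wy": 0, "wz": 0},
  ],
)

```text
clock: 18.4
tcp_pos: [0.535, -0.326, 0.2855]
orientation: [0.001, 0.693, 0.721, 0.0]
wrist_force: [-0.5, 0.3, -1.2]
finger_gap: 0.0174
```

Call:
carry_out(
  motion=[
    {"jaw": -0.7, "tx": 0, "ty": 0, "tz": 0.8, "wx": 0, "wy": 0, "wz": 0},
    {"jaw": -0.7, "tx": 0, "ty": 0, "tz": 0.8, "wx": 0, "wy": 0, "wz": 0},
    {"jaw": -0.7, "tx": 0, "ty": 0, "tz": 0.8, "wx": 0, "wy": 0, "wz": 0},
    {"jaw": -0.7, "tx": 0, "ty": 0, "tz": 0.8, "wx": 0, "wy": 0, "wz": 0},
    {"jaw": -0.7, "tx": 0, "ty": 0, "tz": 0.5, "wx": 0, "wy": 0, "wz": 0},
    {"jaw": -0.7, "tx": 0, "ty": 0, "tz": 0, "wx": 0, "wy": 0, "wz": 0},
  ],
)

```text
clock: 19.15
tcp_pos: [0.5349, -0.326, 0.2486]
orientation: [0.0, 0.693, 0.721, 0.0]
wrist_force: [0.3, 0.4, -0.8]
finger_gap: 0.0173
```

Call:
carry_out(
  motion=[
    {"jaw": -0.7, "tx": 0, "ty": 0, "tz": 0.15, "wx": 0, "wy": 0, "wz": 0},
    {"jaw": -0.7, "tx": 0, "ty": 0, "tz": 0.1, "wx": 0, "wy": 0, "wz": 0},
    {"jaw": -0.7, "tx": 0, "ty": 0, "tz": 0.08, "wx": 0, "wy": 0, "wz": 0},
    {"jaw": -0.7, "tx": 0, "ty": 0, "tz": 0, "wx": 0, "wy": 0, "wz": 0},
  ],
)

```text
clock: 19.65
tcp_pos: [0.5351, -0.3261, 0.2459]
orientation: [0.001, 0.693, 0.721, 0.0]
wrist_force: [-0.5, -0.6, -0.9]
finger_gap: 0.0169
```

Call:
carry_out(
  motion=[
    {"jaw": -0.7, "tx": 0, "ty": 0, "tz": 0.08, "wx": 0, "wy": 0, "wz": 0},
    {"jaw": -0.7, "tx": 0, "ty": 0, "tz": 0.05, "wx": 0, "wy": 0, "wz": 0},
    {"jaw": -0.7, "tx": 0, "ty": 0, "tz": 0, "wx": 0, "wy": 0, "wz": 0},
  ],
)

```text
clock: 20.02
tcp_pos: [0.5351, -0.3262, 0.2453]
orientation: [0.001, 0.693, 0.721, 0.0]
wrist_force: [-1.3, 1.3, 4.5]
finger_gap: 0.0173
```

Call:
carry_out(
  motion=[
    {"jaw": -0.45, "tx": 0, "ty": 0, "tz": -0.04, "wx": 0, "wy": 0, "wz": 0},
    {"jaw": -0.3, "tx": 0, "ty": 0, "tz": 0, "wx": 0, "wy": 0, "wz": 0},
    {"jaw": -0.3, "tx": 0, "ty": 0, "tz": 0, "wx": 0, "wy": 0, "wz": 0},
    {"jaw": -0.3, "tx": 0, "ty": 0, "tz": -0.5, "wx": 0, "wy": 0, "wz": 0},
    {"jaw": -0.3, "tx": 0, "ty": 0, "tz": -2, "wx": 0, "wy": 0, "wz": 0},
    {"jaw": -0.3, "tx": 0, "ty": 0, "tz": -4, "wx": 0, "wy": 0, "wz": 0},
    {"jaw": -0.3, "tx": 0, "ty": 0, "tz": -5, "wx": 0, "wy": 0, "wz": 0},
    {"jaw": -0.3, "tx": 0, "ty": 0, "tz": -1, "wx": 0, "wy": 0, "wz": 0},
    {"jaw": -0.1, "tx": 0, "ty": 0, "tz": 0, "wx": 0, "wy": 0, "wz": 0},
  ],
)

```text
clock: 21.15
tcp_pos: [0.5351, -0.3261, 0.3708]
orientation: [0.002, 0.693, 0.721, 0.0]
wrist_force: [0.3, -0.4, -0.5]
finger_gap: 0.0384
```

```bash
python3 - <<'E'
from h import *
import pickle
c=eyes.calibration('wrist');im=eyes.read_camera('wrist');pickle.dump(c,open('w10.pkl','wb'));cv2.imwrite('pics/w10.png',im)
E
```

```text
(no output)
```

View pics/w10.png

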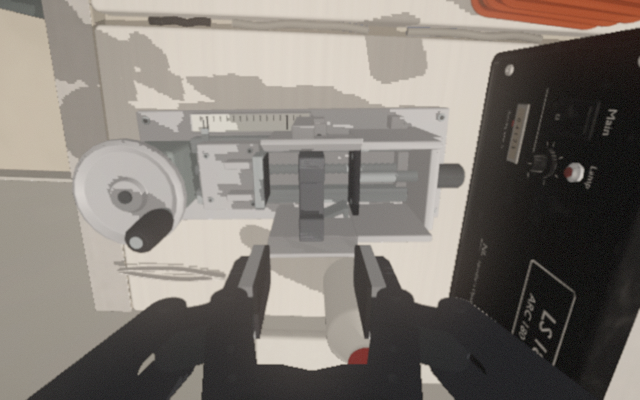

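```bash
python3 - <<'E'
from h import *
import pickle
im=cv2.imread('pics/w10.png');crop(im,70,100,210,260,4,'w10z.png');crop(im,185,105,325,145,5,'w10s.png')
go([0.4257,-0.3473,0.33],2.2)
E
```

```text
t cm [ -1.71 -10.99   3.93] world yaw change -0.02 -> wz 0.02 cur y yaw 2.22 tilt z [ 1.e-03 -7.e-04 -1.e+00]
```

View pics/w10z.png

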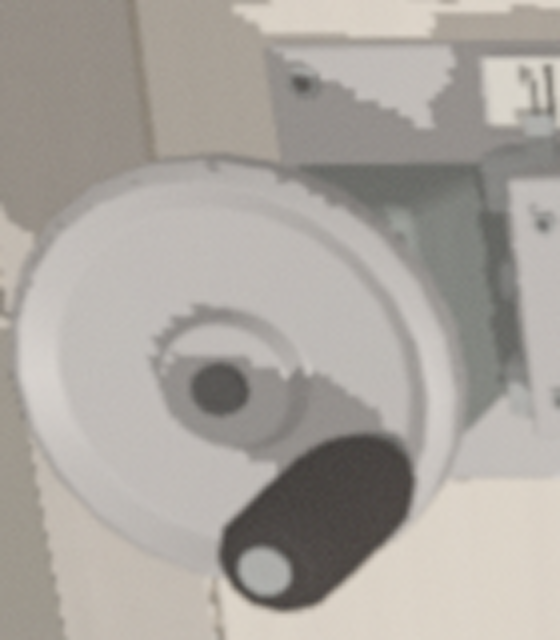

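View pics/w10s.png

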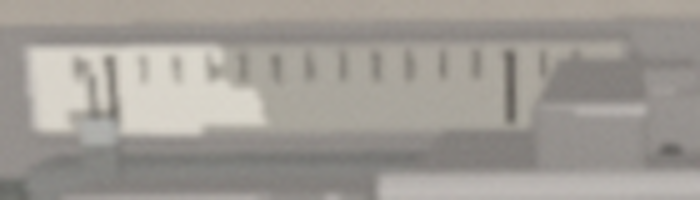

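```bash
python3 - <<'E'
from h import *
import pickle
L=lambda n:pickle.load(open(n,'rb'))
c1,c6,c10=L('w1.pkl'),L('w6.pkl'),L('w10.pkl')
print(tri((c1,(157,104.2)),(c6,(270.4,52.9)),(c10,(136,242.4))))
print(tri((c1,(189.6,71.6)),(c6,(305.4,12.9)),(c10,(124.5,196.7))))
print(tri((c1,(157,104.2)),(c10,(136,242.4))),tri((c1,(189.6,71.6)),(c10,(124.5,196.7))))
E
```

```text
(array([ 0.42569258, -0.34733075,  0.14186615]), [0.2635268890579594, 0.2686817981438579, 0.005821960489447086])
(array([ 0.3987412 , -0.33143079,  0.09968125]), [0.02416932101418028, 0.04810029258465861, 0.031164331871042707])
(array([ 0.42592249, -0.34708816,  0.14227051]), [0.035584683966438685, 0.0355846839665018]) (array([ 0.39873124, -0.33140447,  0.09972304]), [0.009352806366575312, 0.009352806366406773])
```

Call:
carry_out(
  motion=[
    {"jaw": 0.2, "tx": -0.4, "ty": -2.7, "tz": 0, "wx": 0, "wy": 0, "wz": 0},
    {"jaw": 0.2, "tx": -0.4, "ty": -2.7, "tz": 0, "wx": 0, "wy": 0, "wz": 0},
    {"jaw": 0.2, "tx": -0.4, "ty": -2.8, "tz": 0, "wx": 0, "wy": 0, "wz": 0},
    {"jaw": 0.2, "tx": -0.5, "ty": -2.8, "tz": 1, "wx": 0, "wy": 0, "wz": 0},
    {"jaw": 0.2, "tx": 0, "ty": 0, "tz": 3, "wx": 0, "wy": 0, "wz": 0},
    {"jaw": 0.2, "tx": 0, "ty": 0, "tz": 0, "wx": 0, "wy": 0, "wz": 0},
    {"jaw": 0.2, "tx": 0, "ty": 0, "tz": 0, "wx": 0, "wy": 0, "wz": 0},
  ],
)

```text
clock: 22.08
tcp_pos: [0.4258, -0.3471, 0.3294]
orientation: [0.0, 0.693, 0.721, 0.0]
wrist_force: [-0.5, -0.4, 0.3]
finger_gap: 0.0513
```

```bash
python3 - <<'E'
from h import *
import pickle
go([0.4257,-0.3473,0.279],2.2)
c=eyes.calibration('wrist');im=eyes.read_camera('wrist');pickle.dump(c,open('w11.pkl','wb'));cv2.imwrite('pics/w11.png',im)
E
```

```text
t cm [-0.02 -0.01  5.04] world yaw change -0.04 -> wz 0.04 cur y yaw 2.24 tilt z [ 4.e-04  1.e-04 -1.e+00]
```

View pics/w11.png

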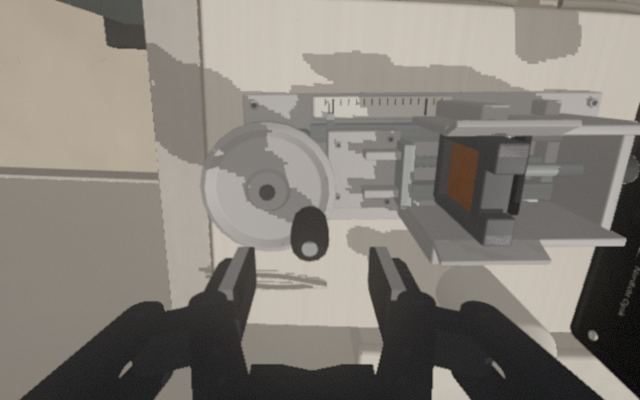

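Call:
carry_out(
  motion=[
    {"jaw": 0.2, "tx": 0, "ty": 0, "tz": 2, "wx": 0, "wy": 0, "wz": 0},
    {"jaw": 0.2, "tx": 0, "ty": 0, "tz": 2, "wx": 0, "wy": 0, "wz": 0},
    {"jaw": 0.2, "tx": 0, "ty": 0, "tz": 1, "wx": 0, "wy": 0, "wz": 0},
    {"jaw": -0.2, "tx": 0, "ty": 0, "tz": 0, "wx": 0, "wy": 0, "wz": 0},
    {"jaw": -0.7, "tx": 0, "ty": 0, "tz": 0, "wx": 0, "wy": 0, "wz": 0},
    {"jaw": -0.7, "tx": 0, "ty": 0, "tz": 0, "wx": 0, "wy": 0, "wz": 0},
    {"jaw": -0.7, "tx": 0, "ty": 0, "tz": 0, "wx": 0, "wy": 0, "wz": 0},
  ],
  force=50,
)

```text
clock: 23.0
tcp_pos: [0.4257, -0.3474, 0.2807]
orientation: [0.001, 0.693, 0.721, -0.0]
wrist_force: [-3.2, 1.6, 5.5]
finger_gap: 0.0199
```

```bash
python3 - <<'E'
from h import *
s=get_state();print(s['tcp_pos'],s['wrist_force'],s['finger_gap'])
go([0.4257,-0.3473,0.279],2.2)
r=3.1
print('first',[r*(np.sin(np.radians(-40))-np.sin(np.radians(-32.6))),r*(np.cos(np.radians(-40))-np.cos(np.radians(-32.6)))])
for k in range(18):
    a,b=np.radians(-40-20*k),np.radians(-60-20*k)
    print(-60-20*k,'tx %.2f ty %.2f'%(r*(np.sin(b)-np.sin(a)),r*(np.cos(b)-np.cos(a))))
E
```

```text
[ 0.42565283 -0.34738574  0.28071181] [-3.16347669  1.61607015  5.49475239] 0.019868083637787706
t cm [0.01 0.   0.17] world yaw change -0.02 -> wz 0.02 cur y yaw 2.22 tilt z [ 0.0015 -0.0019 -1.    ]
first [np.float64(-0.32245215650699627), np.float64(-0.23686465705332566)]
-60 tx -0.69 ty -0.82
-80 tx -0.37 ty -1.01
-100 tx 0.00 ty -1.08
-120 tx 0.37 ty -1.01
-140 tx 0.69 ty -0.82
-160 tx 0.93 ty -0.54
-180 tx 1.06 ty -0.19
-200 tx 1.06 ty 0.19
-220 tx 0.93 ty 0.54
-240 tx 0.69 ty 0.82
-260 tx 0.37 ty 1.01
-280 tx 0.00 ty 1.08
-300 tx -0.37 ty 1.01
-320 tx -0.69 ty 0.82
-340 tx -0.93 ty 0.54
-360 tx -1.06 ty 0.19
-380 tx -1.06 ty -0.19
-400 tx -0.93 ty -0.54
```

Call:
carry_out(
  motion=[
    {"jaw": -0.7, "tx": -0.32, "ty": -0.24, "tz": 0, "wx": 0, "wy": 0, "wz": 0},
    {"jaw": -0.7, "tx": -0.69, "ty": -0.82, "tz": 0, "wx": 0, "wy": 0, "wz": 0},
    {"jaw": -0.7, "tx": -0.37, "ty": -1.01, "tz": 0, "wx": 0, "wy": 0, "wz": 0},
    {"jaw": -0.7, "tx": 0, "ty": -1.08, "tz": 0, "wx": 0, "wy": 0, "wz": 0},
    {"jaw": -0.7, "tx": 0.37, "ty": -1.01, "tz": 0, "wx": 0, "wy": 0, "wz": 0},
  ],
)

```text
clock: 23.62
tcp_pos: [0.3843, -0.3607, 0.2807]
orientation: [0.003, 0.694, 0.72, -0.001]
wrist_force: [1.4, -2.2, 5.3]
finger_gap: 0.0199
```

```bash
cat >> h.py <<'E'
def crank():
    s=get_state();p=s['tcp_pos'];z=tool()[1].apply([0,0,1]);g=p+z*0.157
    d=g[:2]-np.array([0.3987,-0.3314]);print('clock',s['clock'],'psi',round(np.degrees(np.arctan2(d[1],d[0]))-2.2,1),'r',round(np.hypot(*d)*1000,2),'F',s['wrist_force'].round(1),'gap',round(s['finger_gap'],4),'z',round(p[2],4),'tilt',z[:2].round(4))
E
python3 -c "
from h import *
crank()"
```

```text
clock 23.625 psi -117.0 r 33.28 F [ 1.4 -2.2  5.3] gap 0.0199 z 0.2807 tilt [ 0.003  -0.0056]
```

Call:
carry_out(
  motion=[
    {"jaw": -0.7, "tx": 0.69, "ty": -0.82, "tz": 0, "wx": 0, "wy": 0, "wz": 0},
    {"jaw": -0.7, "tx": 0.93, "ty": -0.54, "tz": 0, "wx": 0, "wy": 0, "wz": 0},
    {"jaw": -0.7, "tx": 1.06, "ty": -0.19, "tz": 0, "wx": 0, "wy": 0, "wz": 0},
    {"jaw": -0.7, "tx": 1.06, "ty": 0.19, "tz": 0, "wx": 0, "wy": 0, "wz": 0},
    {"jaw": -0.7, "tx": 0.93, "ty": 0.54, "tz": 0, "wx": 0, "wy": 0, "wz": 0},
    {"jaw": -0.7, "tx": 0.69, "ty": 0.82, "tz": 0, "wx": 0, "wy": 0, "wz": 0},
    {"jaw": -0.7, "tx": 0.37, "ty": 1.01, "tz": 0, "wx": 0, "wy": 0, "wz": 0},
    {"jaw": -0.7, "tx": 0, "ty": 1.08, "tz": 0, "wx": 0, "wy": 0, "wz": 0},
    {"jaw": -0.7, "tx": -0.37, "ty": 1.01, "tz": 0, "wx": 0, "wy": 0, "wz": 0},
  ],
)

```text
clock: 24.75
tcp_pos: [0.4125, -0.3051, 0.2806]
orientation: [0.001, 0.694, 0.72, -0.002]
wrist_force: [-6.9, -5.5, 10.1]
finger_gap: 0.0198
```

```bash
python3 -c "
from h import *
crank()"
```

```text
clock 24.75 psi 59.8 r 28.98 F [-6.9 -5.5 10.1] gap 0.0198 z 0.2806 tilt [-0.0012 -0.0047]
```

Call:
carry_out(
  motion=[
    {"jaw": -0.7, "tx": -0.69, "ty": 0.82, "tz": 0, "wx": 0, "wy": 0, "wz": 0},
    {"jaw": -0.7, "tx": -0.93, "ty": 0.54, "tz": 0, "wx": 0, "wy": 0, "wz": 0},
    {"jaw": -0.7, "tx": -1.06, "ty": 0.19, "tz": 0, "wx": 0, "wy": 0, "wz": 0},
    {"jaw": -0.7, "tx": -1.06, "ty": -0.19, "tz": 0, "wx": 0, "wy": 0, "wz": 0},
    {"jaw": -0.7, "tx": -0.93, "ty": -0.54, "tz": 0, "wx": 0, "wy": 0, "wz": 0},
    {"jaw": -0.7, "tx": -0.69, "ty": -0.82, "tz": 0, "wx": 0, "wy": 0, "wz": 0},
    {"jaw": -0.7, "tx": -0.37, "ty": -1.01, "tz": 0, "wx": 0, "wy": 0, "wz": 0},
    {"jaw": -0.7, "tx": 0, "ty": -1.08, "tz": 0, "wx": 0, "wy": 0, "wz": 0},
    {"jaw": -0.7, "tx": 0.37, "ty": -1.01, "tz": 0, "wx": 0, "wy": 0, "wz": 0},
    {"jaw": -0.7, "tx": 0.69, "ty": -0.82, "tz": 0, "wx": 0, "wy": 0, "wz": 0},
    {"jaw": -0.7, "tx": 0.93, "ty": -0.54, "tz": 0, "wx": 0, "wy": 0, "wz": 0},
    {"jaw": -0.7, "tx": 1.06, "ty": -0.19, "tz": 0, "wx": 0, "wy": 0, "wz": 0},
  ],
)

```text
clock: 26.25
tcp_pos: [0.367, -0.3339, 0.2807]
orientation: [0.002, 0.694, 0.72, -0.002]
wrist_force: [1.9, -3.8, 6.7]
finger_gap: 0.0199
```

```bash
python3 -c "
from h import *
crank()
cv2.imwrite('pics/w12.png',eyes.read_camera('wrist'))"
```

```text
clock 26.25 psi -176.2 r 31.72 F [ 1.9 -3.8  6.7] gap 0.0199 z 0.2807 tilt [ 0.0008 -0.0051]
```

View pics/w12.png

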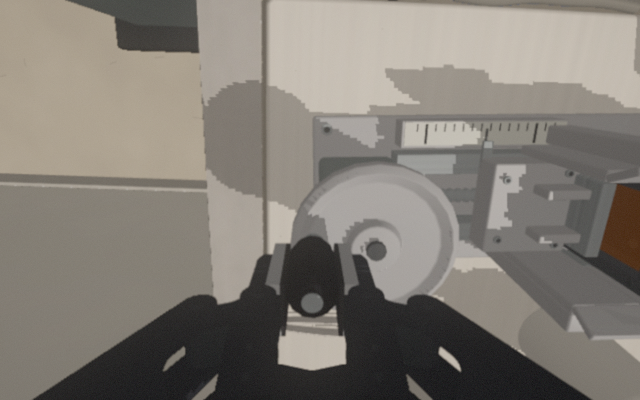

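Call:
carry_out(
  motion=[
    {"jaw": -0.7, "tx": 1.06, "ty": 0.19, "tz": 0, "wx": 0, "wy": 0, "wz": 0},
    {"jaw": -0.7, "tx": 0.93, "ty": 0.54, "tz": 0, "wx": 0, "wy": 0, "wz": 0},
    {"jaw": -0.7, "tx": 0.69, "ty": 0.82, "tz": 0, "wx": 0, "wy": 0, "wz": 0},
    {"jaw": -0.7, "tx": 0.37, "ty": 1.01, "tz": 0, "wx": 0, "wy": 0, "wz": 0},
    {"jaw": -0.7, "tx": 0, "ty": 1.08, "tz": 0, "wx": 0, "wy": 0, "wz": 0},
    {"jaw": -0.7, "tx": -0.37, "ty": 1.01, "tz": 0, "wx": 0, "wy": 0, "wz": 0},
    {"jaw": -0.7, "tx": -0.69, "ty": 0.82, "tz": 0, "wx": 0, "wy": 0, "wz": 0},
    {"jaw": -0.7, "tx": -0.93, "ty": 0.54, "tz": 0, "wx": 0, "wy": 0, "wz": 0},
    {"jaw": -0.7, "tx": -1.06, "ty": 0.19, "tz": 0, "wx": 0, "wy": 0, "wz": 0},
    {"jaw": -0.7, "tx": -1.06, "ty": -0.19, "tz": 0, "wx": 0, "wy": 0, "wz": 0},
    {"jaw": -0.7, "tx": -0.93, "ty": -0.54, "tz": 0, "wx": 0, "wy": 0, "wz": 0},
    {"jaw": -0.7, "tx": -0.69, "ty": -0.82, "tz": 0, "wx": 0, "wy": 0, "wz": 0},
  ],
)

```text
clock: 27.8
tcp_pos: [0.4158, -0.3583, 0.2807]
orientation: [0.002, 0.693, 0.721, 0.001]
wrist_force: [3.3, 1.9, 7.0]
finger_gap: 0.0195
```

```bash
python3 -c "
from h import *
crank()
cv2.imwrite('pics/w13.png',eyes.read_camera('wrist'))"
```

```text
clock 27.8 psi -59.0 r 32.5 F [3.3 1.9 7. ] gap 0.0195 z 0.2807 tilt [ 0.0046 -0.0018]
```

View pics/w13.png

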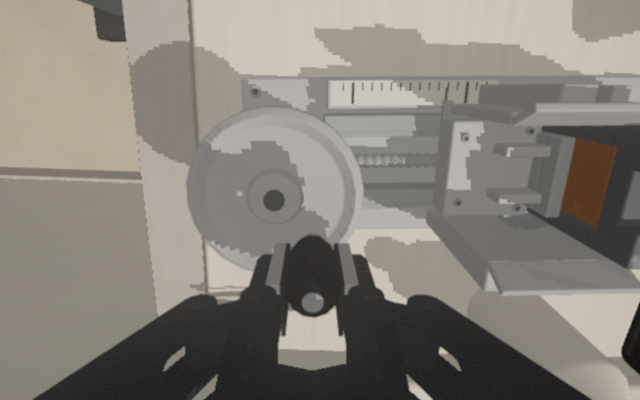

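Call:
carry_out(
  motion=[
    {"jaw": -0.7, "tx": -0.37, "ty": -1.01, "tz": 0, "wx": 0, "wy": 0, "wz": 0},
    {"jaw": -0.7, "tx": 0, "ty": -1.08, "tz": 0, "wx": 0, "wy": 0, "wz": 0},
    {"jaw": -0.7, "tx": 0.37, "ty": -1.01, "tz": 0, "wx": 0, "wy": 0, "wz": 0},
    {"jaw": -0.7, "tx": 0.69, "ty": -0.82, "tz": 0, "wx": 0, "wy": 0, "wz": 0},
    {"jaw": -0.7, "tx": 0.93, "ty": -0.54, "tz": 0, "wx": 0, "wy": 0, "wz": 0},
    {"jaw": -0.7, "tx": 1.06, "ty": -0.19, "tz": 0, "wx": 0, "wy": 0, "wz": 0},
    {"jaw": -0.7, "tx": 1.06, "ty": 0.19, "tz": 0, "wx": 0, "wy": 0, "wz": 0},
    {"jaw": -0.7, "tx": 0, "ty": 0, "tz": 0, "wx": 0, "wy": 0, "wz": 0},
  ],
)

```text
clock: 28.85
tcp_pos: [0.3689, -0.3222, 0.2807]
orientation: [0.002, 0.693, 0.721, -0.0]
wrist_force: [-0.1, -0.5, 9.7]
finger_gap: 0.0196
```

```bash
python3 -c "
from h import *
import pickle
crank()
c=eyes.calibration('wrist');pickle.dump(c,open('w14.pkl','wb'))
im=eyes.read_camera('wrist');cv2.imwrite('pics/w14.png',im);crop(im,390,110,590,170,4,'w14z.png')"
```

```text
clock 28.85 psi 161.2 r 30.83 F [-0.1 -0.5  9.7] gap 0.0196 z 0.2807 tilt [ 0.0016 -0.0029]
```

View pics/w14.png

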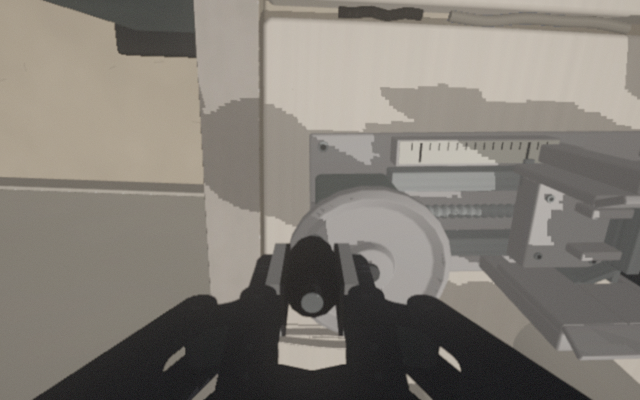

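View pics/w14z.png

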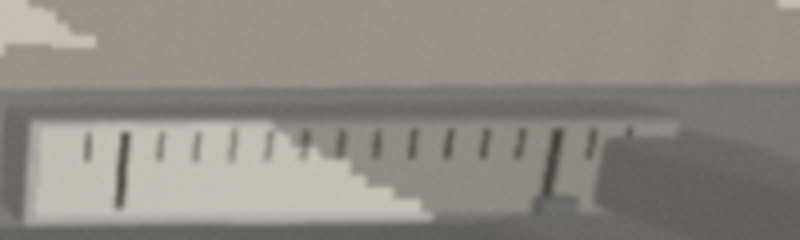

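Call:
carry_out(
  motion=[
    {"jaw": -0.7, "tx": 0.85, "ty": 0.47, "tz": 0, "wx": 0, "wy": 0, "wz": 0},
    {"jaw": -0.7, "tx": 0, "ty": 0, "tz": 0, "wx": 0, "wy": 0, "wz": 0},
  ],
)

```text
clock: 29.15
tcp_pos: [0.3735, -0.3139, 0.2807]
orientation: [0.002, 0.693, 0.721, -0.001]
wrist_force: [-0.4, -0.4, 9.3]
finger_gap: 0.0195
```

```bash
python3 -c "
from h import *
import pickle
crank()
c=eyes.calibration('wrist');pickle.dump(c,open('w15.pkl','wb'))
im=eyes.read_camera('wrist');cv2.imwrite('pics/w15.png',im);crop(im,390,110,590,200,4,'w15z.png')
p=tool()[0];go(p+[0,0,0.06],2.2)"
```

```text
clock 29.15 psi 143.6 r 30.16 F [-0.4 -0.4  9.3] gap 0.0195 z 0.2807 tilt [ 0.0017 -0.0035]
t cm [-0.02  0.01 -6.  ] world yaw change 0.01 -> wz -0.01 cur y yaw 2.19 tilt z [ 0.0018 -0.0033 -1.    ]
```

View pics/w15z.png

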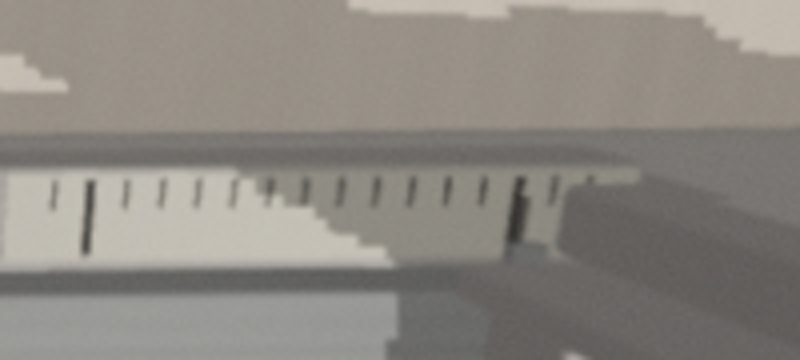

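Call:
carry_out(
  motion=[
    {"jaw": -0.2, "tx": 0, "ty": 0, "tz": 0, "wx": 0, "wy": 0, "wz": 0},
    {"jaw": 0.2, "tx": 0, "ty": 0, "tz": 0, "wx": 0, "wy": 0, "wz": 0},
    {"jaw": 0.2, "tx": 0, "ty": 0, "tz": -2, "wx": 0, "wy": 0, "wz": 0},
    {"jaw": 0.2, "tx": 0, "ty": 0, "tz": -4, "wx": 0, "wy": 0, "wz": 0},
    {"jaw": 0.2, "tx": 1.1, "ty": 3.5, "tz": -1.5, "wx": 0, "wy": 0, "wz": 0},
    {"jaw": 0.2, "tx": 1.1, "ty": 3.5, "tz": 0, "wx": 0, "wy": 0, "wz": 0},
    {"jaw": 0.2, "tx": 1.1, "ty": 3.5, "tz": 0, "wx": 0, "wy": 0, "wz": 0},
    {"jaw": 0.2, "tx": 1.1, "ty": 3.5, "tz": 0, "wx": 0, "wy": 0, "wz": 0},
    {"jaw": 0.2, "tx": 0, "ty": 0, "tz": 0, "wx": 0, "wy": 0, "wz": 0},
    {"jaw": 0.2, "tx": 0, "ty": 0, "tz": 0, "wx": 0, "wy": 0, "wz": 0},
  ],
)

```text
clock: 30.45
tcp_pos: [0.5114, -0.2639, 0.354]
orientation: [-0.0, 0.693, 0.721, -0.0]
wrist_force: [-0.3, -0.2, -0.2]
finger_gap: 0.0513
```

```bash
python3 -c "
from h import *
import pickle
print(get_state()['tcp_pos'])
c=eyes.calibration('wrist');pickle.dump(c,open('w16.pkl','wb'))
im=eyes.read_camera('wrist');cv2.imwrite('pics/w16.png',im)
x,y=proj(c,[0.513,-0.284,0.025]).astype(int);print(x,y)
crop(im,x-110,y-40,x+50,y+60,5,'w16z.png')"
```

```text
[ 0.51135203 -0.26385739  0.35397962]
311 198
```

View pics/w16.png

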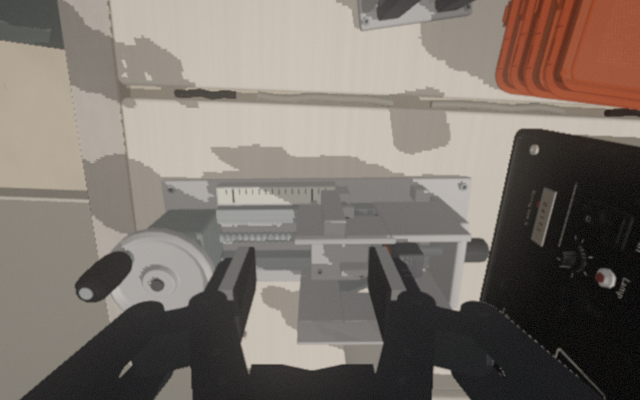

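View pics/w16z.png

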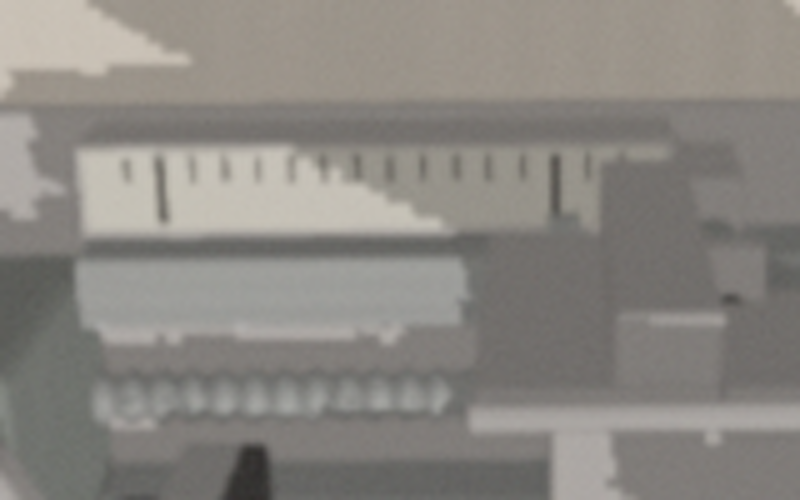

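```bash
python3 -c "
from h import *
go([0.3732,-0.3142,0.335],2.2)
r=3.1
a=142
print([round(r*(np.sin(np.radians(160))-np.sin(np.radians(142))),2),round(r*(np.cos(np.radians(160))-np.cos(np.radians(142))),2)])
"
```

```text
t cm [ -4.48 -13.97   1.93] world yaw change 0.01 -> wz -0.01 cur y yaw 2.19 tilt z [-4.e-04 -2.e-04 -1.e+00]
[np.float64(-0.85), np.float64(-0.47)]
```

Call:
carry_out(
  motion=[
    {"jaw": 0.2, "tx": -1.1, "ty": -3.5, "tz": 0, "wx": 0, "wy": 0, "wz": 0},
    {"jaw": 0.2, "tx": -1.1, "ty": -3.5, "tz": 0, "wx": 0, "wy": 0, "wz": 0},
    {"jaw": 0.2, "tx": -1.1, "ty": -3.5, "tz": 0, "wx": 0, "wy": 0, "wz": 0},
    {"jaw": 0.2, "tx": -1.1, "ty": -3.5, "tz": 1.5, "wx": 0, "wy": 0, "wz": 0},
    {"jaw": 0.2, "tx": 0, "ty": 0, "tz": 0.5, "wx": 0, "wy": 0, "wz": 0},
    {"jaw": 0.2, "tx": 0, "ty": 0, "tz": 0, "wx": 0, "wy": 0, "wz": 0},
  ],
)

```text
clock: 31.25
tcp_pos: [0.3733, -0.3136, 0.3346]
orientation: [0.001, 0.694, 0.72, 0.0]
wrist_force: [0.0, -0.6, -0.5]
finger_gap: 0.0512
```

```bash
python3 -c "
from h import *
go([0.3735,-0.3139,0.2807],2.2)
im=eyes.read_camera('wrist');cv2.imwrite('pics/w17.png',im)"
```

```text
t cm [-0.03  0.02  5.39] world yaw change 0.07 -> wz -0.07 cur y yaw 2.13 tilt z [ 1.4e-03 -7.0e-04 -1.0e+00]
```

View pics/w17.png

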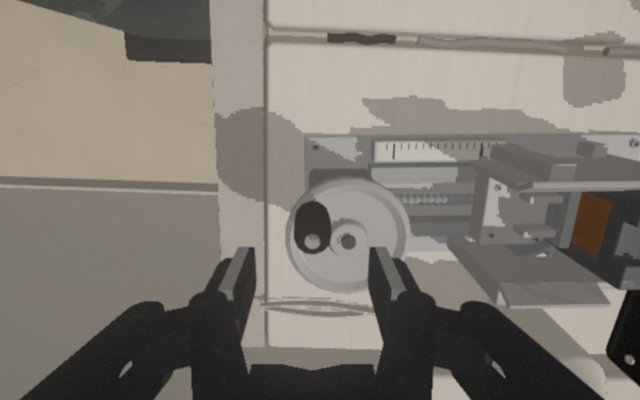

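```bash
python3 -c "
from h import *
c=eyes.calibration('wrist')
g=onz(c,(312.3,242),.142);h=onz(c,(347.5,241),.0997);print(g,h,g-h,np.degrees(np.arctan2(*(g-h)[[1,0]])),np.hypot(*(g-h)[:2]))
import pickle
c=pickle.load(open('w11.pkl','rb'));print(onz(c,(309,250),.142))"
```

```text
[ 0.37532209 -0.31296787  0.142     ] [ 0.39923267 -0.33144222  0.0997    ] [-0.02391058  0.01847435  0.0423    ] 142.3087691106432 0.030216181602921048
[ 0.42540236 -0.34818716  0.142     ]
```

Call:
carry_out(
  motion=[
    {"jaw": 0.2, "tx": 0.05, "ty": 0.1, "tz": 2, "wx": 0, "wy": 0, "wz": 0},
    {"jaw": 0.2, "tx": 0, "ty": 0, "tz": 2, "wx": 0, "wy": 0, "wz": 0},
    {"jaw": 0.2, "tx": 0, "ty": 0, "tz": 1.3, "wx": 0, "wy": 0, "wz": 0},
    {"jaw": -0.2, "tx": 0, "ty": 0, "tz": 0, "wx": 0, "wy": 0, "wz": 0},
    {"jaw": -0.7, "tx": 0, "ty": 0, "tz": 0, "wx": 0, "wy": 0, "wz": 0},
    {"jaw": -0.7, "tx": 0, "ty": 0, "tz": 0, "wx": 0, "wy": 0, "wz": 0},
    {"jaw": -0.7, "tx": 0, "ty": 0, "tz": 0, "wx": 0, "wy": 0, "wz": 0},
    {"jaw": -0.7, "tx": -0.85, "ty": -0.47, "tz": 0, "wx": 0, "wy": 0, "wz": 0},
    {"jaw": -0.7, "tx": -1.06, "ty": -0.19, "tz": 0, "wx": 0, "wy": 0, "wz": 0},
    {"jaw": -0.7, "tx": -1.06, "ty": 0.19, "tz": 0, "wx": 0, "wy": 0, "wz": 0},
  ],
  force=50,
)

```text
clock: 32.55
tcp_pos: [0.3695, -0.3429, 0.2823]
orientation: [-0.001, 0.694, 0.72, -0.002]
wrist_force: [-9.9, 0.5, 7.3]
finger_gap: 0.0197
```

```bash
python3 -c "
from h import *
crank()"
```

```text
clock 32.55 psi -160.7 r 32.04 F [-9.9  0.5  7.3] gap 0.0197 z 0.2823 tilt [-0.004  -0.0018]
```

Call:
carry_out(
  motion=[
    {"jaw": -0.7, "tx": -0.93, "ty": 0.46, "tz": 0, "wx": 0, "wy": 0, "wz": 0},
    {"jaw": -0.7, "tx": -0.69, "ty": 0.82, "tz": 0, "wx": 0, "wy": 0, "wz": 0},
    {"jaw": -0.7, "tx": -0.37, "ty": 1.01, "tz": 0, "wx": 0, "wy": 0, "wz": 0},
    {"jaw": -0.7, "tx": 0, "ty": 1.08, "tz": 0, "wx": 0, "wy": 0, "wz": 0},
    {"jaw": -0.7, "tx": 0.37, "ty": 1.01, "tz": 0, "wx": 0, "wy": 0, "wz": 0},
    {"jaw": -0.7, "tx": 0.69, "ty": 0.82, "tz": 0, "wx": 0, "wy": 0, "wz": 0},
    {"jaw": -0.7, "tx": 0.93, "ty": 0.54, "tz": 0, "wx": 0, "wy": 0, "wz": 0},
    {"jaw": -0.7, "tx": 1.06, "ty": 0.19, "tz": 0, "wx": 0, "wy": 0, "wz": 0},
    {"jaw": -0.7, "tx": 1.06, "ty": -0.19, "tz": 0, "wx": 0, "wy": 0, "wz": 0},
  ],
)

```text
clock: 33.67
tcp_pos: [0.4269, -0.3192, 0.2822]
orientation: [0.0, 0.693, 0.721, -0.003]
wrist_force: [-14.3, -9.7, 6.2]
finger_gap: 0.0196
```

```bash
python3 -c "
from h import *
crank()"
```

```text
clock 33.675 psi 20.3 r 30.0 F [-14.3  -9.7   6.2] gap 0.0196 z 0.2822 tilt [-0.0033 -0.0046]
```

Call:
carry_out(
  motion=[
    {"jaw": -0.7, "tx": 0.9, "ty": -0.64, "tz": 0, "wx": 0, "wy": 0, "wz": 0},
    {"jaw": -0.7, "tx": 0.69, "ty": -0.82, "tz": 0, "wx": 0, "wy": 0, "wz": 0},
    {"jaw": -0.7, "tx": 0.37, "ty": -1.01, "tz": 0, "wx": 0, "wy": 0, "wz": 0},
    {"jaw": -0.7, "tx": 0, "ty": -1.08, "tz": 0, "wx": 0, "wy": 0, "wz": 0},
    {"jaw": -0.7, "tx": -0.37, "ty": -1.01, "tz": 0, "wx": 0, "wy": 0, "wz": 0},
    {"jaw": -0.7, "tx": -0.69, "ty": -0.82, "tz": 0, "wx": 0, "wy": 0, "wz": 0},
    {"jaw": -0.7, "tx": -0.93, "ty": -0.54, "tz": 0, "wx": 0, "wy": 0, "wz": 0},
    {"jaw": -0.7, "tx": -1.06, "ty": -0.19, "tz": 0, "wx": 0, "wy": 0, "wz": 0},
    {"jaw": -0.7, "tx": -1.06, "ty": 0.19, "tz": 0, "wx": 0, "wy": 0, "wz": 0},
  ],
)

```text
clock: 34.8
tcp_pos: [0.3687, -0.3427, 0.2822]
orientation: [-0.001, 0.693, 0.721, -0.0]
wrist_force: [-2.9, 3.2, 9.1]
finger_gap: 0.0195
```

```bash
python3 -c "
from h import *
crank()
im=eyes.read_camera('wrist');cv2.imwrite('pics/w18.png',im)"
```

```text
clock 34.8 psi -161.8 r 32.21 F [-2.9  3.2  9.1] gap 0.0195 z 0.2822 tilt [-0.0011  0.0003]
```

View pics/w18.png

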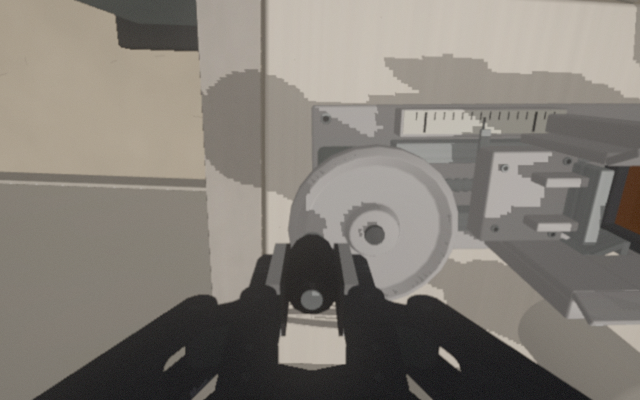

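Call:
carry_out(
  motion=[
    {"jaw": -0.7, "tx": -0.93, "ty": 0.54, "tz": 0, "wx": 0, "wy": 0, "wz": 0},
    {"jaw": -0.7, "tx": -0.69, "ty": 0.82, "tz": 0, "wx": 0, "wy": 0, "wz": 0},
    {"jaw": -0.7, "tx": -0.37, "ty": 1.01, "tz": 0, "wx": 0, "wy": 0, "wz": 0},
    {"jaw": -0.7, "tx": 0, "ty": 1.08, "tz": 0, "wx": 0, "wy": 0, "wz": 0},
    {"jaw": -0.7, "tx": 0.37, "ty": 1.01, "tz": 0, "wx": 0, "wy": 0, "wz": 0},
    {"jaw": -0.7, "tx": 0.69, "ty": 0.82, "tz": 0, "wx": 0, "wy": 0, "wz": 0},
    {"jaw": -0.7, "tx": 0.93, "ty": 0.54, "tz": 0, "wx": 0, "wy": 0, "wz": 0},
    {"jaw": -0.7, "tx": 1.06, "ty": 0.19, "tz": 0, "wx": 0, "wy": 0, "wz": 0},
    {"jaw": -0.7, "tx": 1.06, "ty": -0.19, "tz": 0, "wx": 0, "wy": 0, "wz": 0},
    {"jaw": -0.7, "tx": 0.93, "ty": -0.54, "tz": 0, "wx": 0, "wy": 0, "wz": 0},
    {"jaw": -0.7, "tx": 0.69, "ty": -0.82, "tz": 0, "wx": 0, "wy": 0, "wz": 0},
    {"jaw": -0.7, "tx": 0.37, "ty": -1.01, "tz": 0, "wx": 0, "wy": 0, "wz": 0},
    {"jaw": -0.7, "tx": 0, "ty": -1.08, "tz": 0, "wx": 0, "wy": 0, "wz": 0},
    {"jaw": -0.7, "tx": -0.37, "ty": -1.01, "tz": 0, "wx": 0, "wy": 0, "wz": 0},
    {"jaw": -0.7, "tx": -0.69, "ty": -0.82, "tz": 0, "wx": 0, "wy": 0, "wz": 0},
    {"jaw": -0.7, "tx": -0.93, "ty": -0.54, "tz": 0, "wx": 0, "wy": 0, "wz": 0},
    {"jaw": -0.7, "tx": -1.06, "ty": -0.19, "tz": 0, "wx": 0, "wy": 0, "wz": 0},
    {"jaw": -0.7, "tx": -1.06, "ty": 0.19, "tz": 0, "wx": 0, "wy": 0, "wz": 0},
  ],
)

```text
clock: 37.1
tcp_pos: [0.3685, -0.3419, 0.2822]
orientation: [-0.001, 0.693, 0.721, 0.0]
wrist_force: [-4.6, 2.1, 12.0]
finger_gap: 0.0199
```

```bash
python3 -c "
from h import *
crank()
im=eyes.read_camera('wrist');cv2.imwrite('pics/w19.png',im);crop(im,380,90,580,190,4,'w19z.png')"
```

```text
clock 37.1 psi -163.5 r 32.12 F [-4.6  2.1 12. ] gap 0.0199 z 0.2822 tilt [-0.0015  0.0015]
```

View pics/w19z.png

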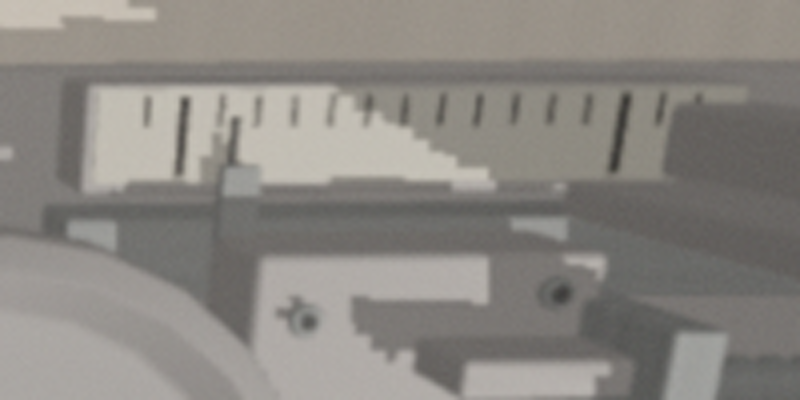

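Call:
carry_out(
  motion=[
    {"jaw": -0.7, "tx": -0.93, "ty": 0.54, "tz": 0, "wx": 0, "wy": 0, "wz": 0},
    {"jaw": -0.7, "tx": -0.69, "ty": 0.82, "tz": 0, "wx": 0, "wy": 0, "wz": 0},
    {"jaw": -0.7, "tx": -0.37, "ty": 1.01, "tz": 0, "wx": 0, "wy": 0, "wz": 0},
    {"jaw": -0.7, "tx": 0, "ty": 1.08, "tz": 0, "wx": 0, "wy": 0, "wz": 0},
    {"jaw": -0.7, "tx": 0.07, "ty": 0.32, "tz": 0, "wx": 0, "wy": 0, "wz": 0},
    {"jaw": -0.7, "tx": 0, "ty": 0, "tz": 0, "wx": 0, "wy": 0, "wz": 0},
  ],
)

```text
clock: 37.9
tcp_pos: [0.4086, -0.3619, 0.2823]
orientation: [0.002, 0.693, 0.721, -0.001]
wrist_force: [1.6, -5.9, 1.3]
finger_gap: 0.0197
```

```bash
python3 -c "
from h import *
import pickle
crank()
c=eyes.calibration('wrist');pickle.dump(c,open('w20.pkl','wb'))
im=eyes.read_camera('wrist');cv2.imwrite('pics/w20.png',im);crop(im,280,40,480,140,4,'w20z.png');print(tool()[0],proj(c,[.441,-.284,.025]))"
```

```text
clock 37.9 psi -74.1 r 32.82 F [ 1.6 -5.9  1.3] gap 0.0197 z 0.2823 tilt [ 0.0022 -0.0044]
[ 0.4085576  -0.3618885   0.28234245] [365.57910012  86.5707754 ]
```

View pics/w20z.png

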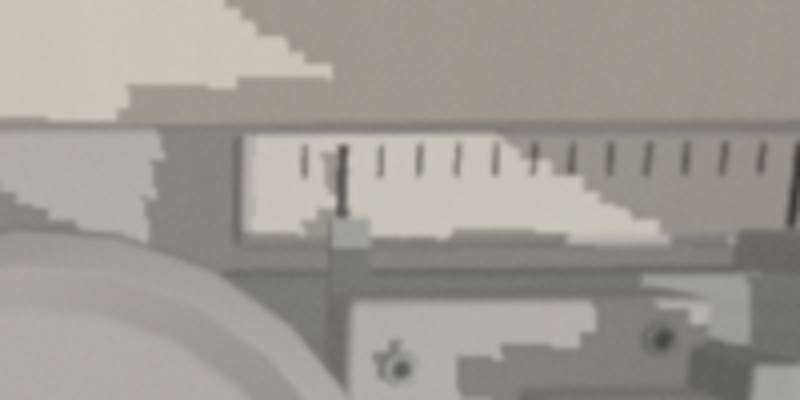

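Call:
carry_out(
  motion=[
    {"jaw": -0.2, "tx": 0, "ty": 0, "tz": 0, "wx": 0, "wy": 0, "wz": 0},
    {"jaw": 0.2, "tx": 0, "ty": 0, "tz": 0, "wx": 0, "wy": 0, "wz": 0},
    {"jaw": 0.2, "tx": 0, "ty": 0, "tz": -2, "wx": 0, "wy": 0, "wz": 0},
    {"jaw": 0.2, "tx": 0, "ty": 0, "tz": -4, "wx": 0, "wy": 0, "wz": 0},
    {"jaw": 0.2, "tx": 2.5, "ty": 1.6, "tz": 0, "wx": 0, "wy": 0, "wz": 0},
    {"jaw": 0.2, "tx": 3, "ty": 1.6, "tz": 0, "wx": 0, "wy": 0, "wz": 0},
    {"jaw": 0.2, "tx": 3, "ty": 0, "tz": 0, "wx": 0, "wy": 0, "wz": 0},
    {"jaw": 0.2, "tx": 0, "ty": 0, "tz": 0, "wx": 0, "wy": 0, "wz": 0},
    {"jaw": 0.2, "tx": 0, "ty": 0, "tz": 0, "wx": 0, "wy": 0, "wz": 0},
  ],
)

```text
clock: 39.08
tcp_pos: [0.4365, -0.2747, 0.3415]
orientation: [0.001, 0.693, 0.721, 0.0]
wrist_force: [-0.4, 0.5, -0.6]
finger_gap: 0.0516
```

```bash
python3 -c "
from h import *
import pickle
c=eyes.calibration('wrist');pickle.dump(c,open('w21.pkl','wb'))
im=eyes.read_camera('wrist');cv2.imwrite('pics/w21.png',im)
print(tool()[0],get_state()['clock']);x,y=proj(c,[.441,-.287,.025]).astype(int);print(x,y);crop(im,x-50,y-30,x+90,y+40,5,'w21z.png')"
```

```text
[ 0.43656863 -0.27510858  0.34158461] 39.125
314 194
```

View pics/w21.png

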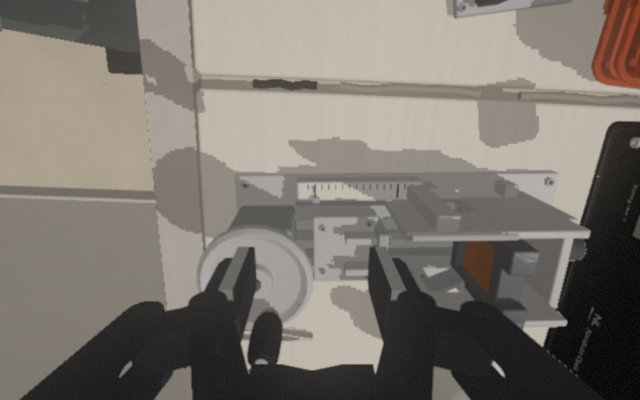

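View pics/w21z.png

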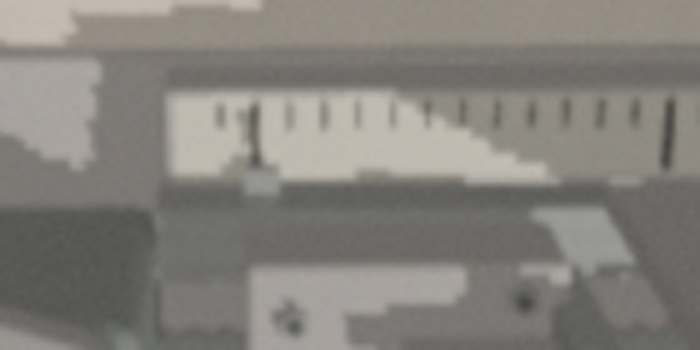

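Call:
carry_out(
  motion=[
    {"jaw": 0.2, "tx": 0, "ty": 3, "tz": -1.5, "wx": 0, "wy": 0, "wz": 0},
    {"jaw": 0.2, "tx": 0, "ty": 3.5, "tz": -1.5, "wx": 0, "wy": 0, "wz": 0},
    {"jaw": 0.2, "tx": 0, "ty": 3.5, "tz": 0, "wx": 0, "wy": 0, "wz": 0},
    {"jaw": 0.2, "tx": 0, "ty": 3.5, "tz": 0, "wx": 0, "wy": 0, "wz": 0},
    {"jaw": 0.2, "tx": -1.5, "ty": 0, "tz": 0, "wx": 0, "wy": 0, "wz": 0},
    {"jaw": 0.2, "tx": 0, "ty": 0, "tz": 0, "wx": 0, "wy": 0, "wz": 0},
    {"jaw": 0.2, "tx": 0, "ty": 0, "tz": 0, "wx": 0, "wy": 0, "wz": 0},
  ],
)

```text
clock: 40.0
tcp_pos: [0.571, -0.2851, 0.3718]
orientation: [0.0, 0.694, 0.72, 0.0]
wrist_force: [-0.1, -0.3, 0.7]
finger_gap: 0.0512
```

```bash
python3 -c "
from h import *
import pickle
c=eyes.calibration('wrist');pickle.dump(c,open('w22.pkl','wb'))
im=eyes.read_camera('wrist');cv2.imwrite('pics/w22.png',im)
print(tool()[0]);x,y=proj(c,[.577,-.323,.1]).astype(int);print(x,y);crop(im,max(x-90,0),y-60,x+70,y+60,5,'w22z.png')"
```

```text
[ 0.5710833  -0.28478974  0.3720206 ]
316 243
```

View pics/w22.png

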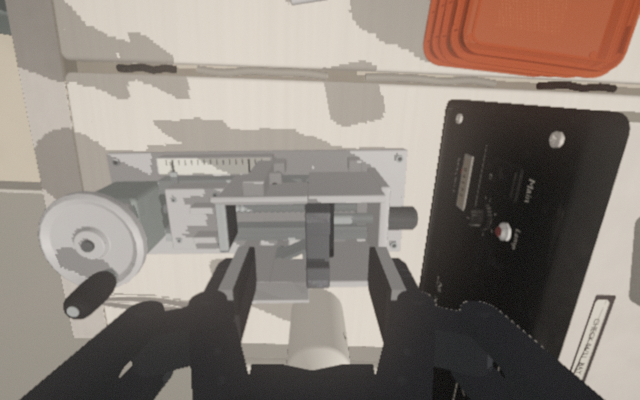

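View pics/w22z.png

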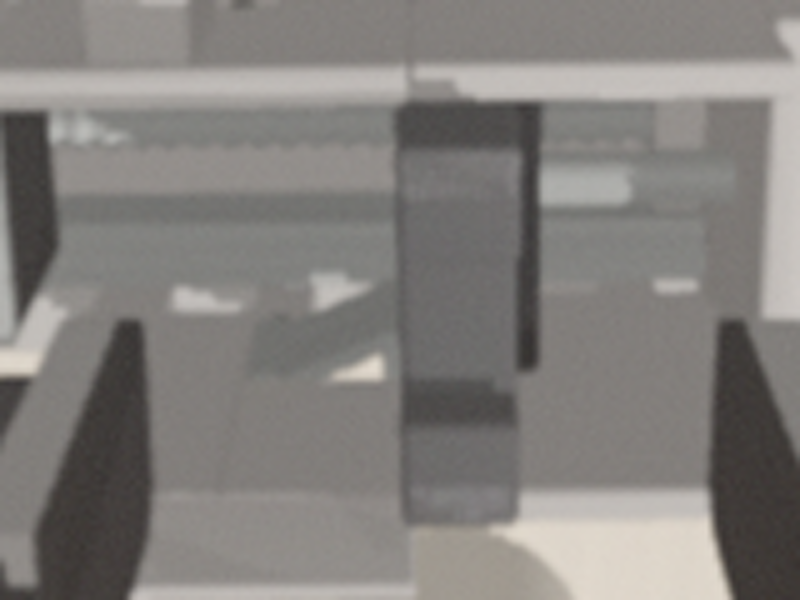

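```bash
python3 -c "
from h import *
import pickle
c=pickle.load(open('w22.pkl','rb'))
f=lambda u,v:(226+(u+.5)/5-.5,183+(v+.5)/5-.5)
P=np.array([onz(c,f(*p),.114) for p in((400,155),(520,150),(404,515),(518,515))]);print(P.round(4));m=P.mean(0)
d=m[:2]-[.5149,-.3254];print('loader x',(d@[np.cos(.0384),np.sin(.0384)]),'y',d@[-np.sin(.0384),np.cos(.0384)])
im=eyes.read_camera('top');crop(im,250,135,430,265,4.4,'t9.png');print(get_state()['clock'])
"
```

```text
[[ 0.5681 -0.2932  0.114 ]
 [ 0.585  -0.2918  0.114 ]
 [ 0.5705 -0.3513  0.114 ]
 [ 0.5878 -0.3507  0.114 ]]
loader x 0.06303838497415232 y 0.0012246959735661396
40.1
```

View pics/t9.png

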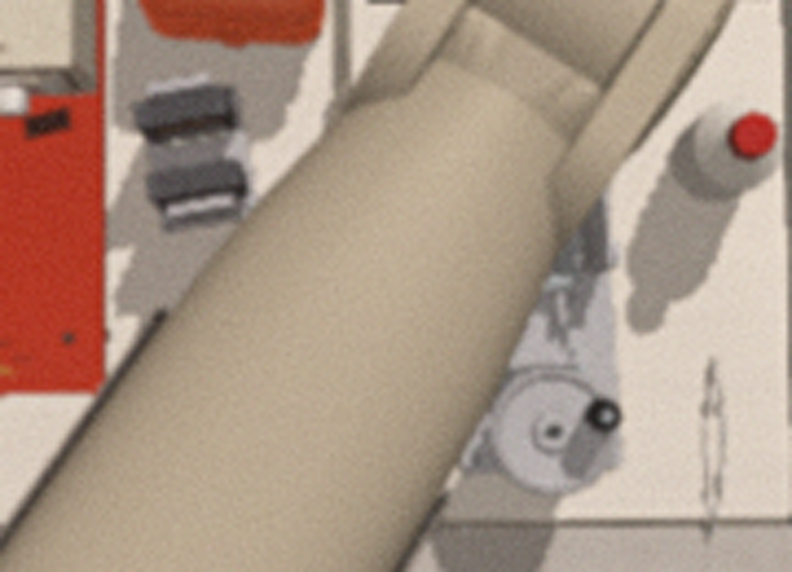

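```bash
python3 -c "
from h import *
print(env.hand_in())"
```

```text
the job is handed in; nothing more can be done
None
```

The notched carrier is in the magazine behind the sprung lips, the pusher is back at its home line, and the job is handed in at about 40 s of the allowed 72 s.

I took the carrier, which was in the middle slot, by its narrow edges. I set it down on the free worktop, regripped it by its broad faces, lowered it into the bay and let go. Then I cranked the handwheel clockwise to the load line and anticlockwise back to the home line.

**Last checks**
- **Pointer:** seen from almost straight above, it stood on the load line to within about 0.5 mm. It now stands on the home line to within about 0.2–0.5 mm.
- **Carrier:** it stands upright between the lips and the follower, with its centre measured at loader x ≈ 63.0 mm. That is exactly the 63 mm minimum, and the camera calibration is only good to about 2 mm.
- **Surroundings:** in the last top view, both plain carriers, the bottle and the tweezers stand as before. The arm hid the swab pot and the tissue packet in that view, but nothing went near them.
- **Forces:** the forces read at the wrist after each move stayed below about 20 N. The arm was clear of everything at hand-in.

**One disagreement:** the loader's centre line, measured at the bay, lay about 1.7 mm to the left of what the handwheel hub suggested. I used the bay value, and the carrier went in without touching the cheeks.

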